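# Pry up the tilting plate and set it on its block

### The job

Take the pry bar from the cork mat, rest its blade on the round-topped fulcrum block and lever the front edge of the hinged steel plate up far enough for the thicker of the two aluminium blocks; the stiff hinge holds the plate up, so lay the bar flat on its mat again. Then slide the thicker block, lying flat and square, along the seat strip under the plate until it is fully home between the ribs at the end stop, let go, and press the plate's front fence down until the plate rests on the block. Raise the plate only with the bar, never with the fingers, and leave everything else where it is.

Things in the scene. Friction and masses are not known exactly. Their poses are not given: they have to be found in the camera images.
- base: Fixed grey base of the plate. Origin on the table, straight below the middle of the closed plate's front lower edge; x points level from that edge to the hinge, y left, z up. Rails 12 mm high at y = +-136 mm and a rear block from x = 140 mm; otherwise open table under the plate. On the plate a black turntable (130 mm across) with a grey part is fixed, up to 110 mm above the table.
- plate (a joint): Hinge angle of the dark steel plate (rad): 0 closed, max 0.30, grows as the front edge rises. Plate 160 (x) x 240 x 16 mm, 2 kg; front edge underside at height 34 mm + 160 mm*sin(angle), hinge axis at underside height, base x = 160 mm. Stiff: stays where left; about 25 N at the front edge raises it, 5 N lowers it. Resting on the block 0.113; block passes under freely above 0.15.
- fence_top (a point): Middle of the top of the fence, an upright 12 mm thick (x) and 240 mm wide (y) along the whole front edge of the plate, front face flush with that edge, with a lip on top, 6 mm thick, that reaches 12 mm further to the front (top face 24 mm deep, ending 18 mm in front of this point). The top is 58 mm above the plate's underside (92 mm above the table when closed). Moves with the plate.
- fulcrum: Fixed steel fulcrum block, 60 mm left or right of the base's middle. Origin: centre of its underside on the table, 50 mm in front of the plate's front edge; axes parallel to the base's. Foot 60 x 70 x 8 mm; above it a web 20 mm thick (x), 50 mm wide (y), topped by a half-round of 10 mm radius along y centred 40 mm above the table (ridge at 50 mm).
- seat: Fixed steel seat strip on the table, 3 mm thick, 64 mm wide (y), on the other side of the middle from the fulcrum. Origin on its centre line on the table, 50 mm before the plate's front edge; x points in under the plate. Runs x = -62 to 103 mm. Two ribs (7 mm wide, 50 mm apart inside, top 11 mm above the table) from x = 33 to 98 mm; end stop at x = 97 mm.
- seat_home (a point): Point on the top face of the seat strip (3 mm above the table), straight below the plate's front edge: where the centre of the thick block's underside belongs. Axes as the seat's. Here 45 mm of the block are under the plate, 45 mm stand out, and its end is 2 mm short of the end stop.
- mat: Fixed cork mat, 250 (x) x 110 (y) x 4 mm; origin at the centre of its underside.
- bar: Loose pry bar, 200 mm long, 0.35 kg, straight, underside flat. Origin at the middle of its length on the underside; x points from handle to blade tip, z up. Black square handle 24 x 24 mm from x = -100 to 0; flat steel blade 30 mm wide (y) and 6 mm thick from x = 0 to 100 mm, flush with the handle's underside. Starts lying flat on the mat, blade pointing roughly away from the robot.
- board: Fixed plywood board 160 x 170 x 10 mm on which the two aluminium blocks lie; origin at the centre of its underside.
- block: The thicker loose aluminium block, 90 (x) x 40 (y) x 44 (z) mm, 0.43 kg; origin at the centre of its underside. Starts lying on the board, x roughly away from the robot.
- thin_block: The thinner aluminium block, 90 x 40 x 28 mm, on the same board; not wanted. Origin at the centre of its underside.
- disc: Loose aluminium disc, 84 mm across, 14 mm high; leave alone.
- tape: Grey tape roll lying flat, 80 mm across, 24 mm high; leave alone.
- pliers: Pliers with black handles, about 160 mm long, lying flat; leave alone.
- driver: Screwdriver lying flat; leave alone.
- mug: White mug, 80 mm across, 90 mm high; leave alone.
- carton: Cardboard carton 70 x 110 x 60 mm; leave alone.
- spray: Grey can, 54 mm across, 150 mm high; leave alone.
Mind the look-alikes: they are no part of the job. What is shaped like the block but blue is not meant.

How it is judged:
By the outcome, as a careful person would: the job done as asked, in the order asked, and still so for the second after the job is handed in, with the robot touching nothing.
It also fails if it takes over 72 s, if anything falls off the work surface, if the arm or the gripper's body presses on something with over 40 N, if the wrist force passes 120 N, or if a joint passes its speed limit or range.

### The arm

A 7-joint arm with a two-finger parallel gripper is mounted at the origin on the work surface. World frame = base frame: x ahead of the robot, y to its left, z up, the work surface at z = 0. Lengths are in m, angles in rad, forces in N, time in s.
With the tool pointing down it reaches from about 0.35 to 0.9 m from the base axis. Payload 19.9 kg.
Tool frame: the origin (TCP) lies midway between the tips of the shut fingers; the grasp point (between the pads) lies 19 mm behind it; x points along the fingers, y is the direction in which the jaws open and shut, and the axes are right-handed (so a half turn about x gives the same grasp; the last joint's range is limited). The gripper opens to 85 mm and grips with 20 to 120 N. Pads are 22 mm wide; open, the fingers measure 114 mm over their backs; the gripper's body (76 mm by 85 mm) begins 54 mm behind the grasp point. The pads swing forward as they close: fully open they stand 13 mm farther back than shut.
Start: joints at [-0.042, 0.417, -0.01, 1.614, 0.005, 1.111, -0.053], TCP at [0.625, 0, 0.231] pointing down, gripper open.
Joint ranges: [-2.81, 2.81], [-0.39, 2.02], [-1.27, 1.25], [0.06, 2.57], [-1.19, 4.33], [0.19, 2], [-2.82, 2.82]. Speed limits (rad/s): [1.89, 1.89, 2.39, 2.39, 3.01, 3.01, 3.01].

### API

Orientations are given as a 3x3 rotation matrix whose columns are the frame's x, y, z axes.
In Python, from cell import bot, vision gives the robot as it stands.
- The arm moves only by the shell command python3 -m handwheel 'ROWS' [FORCE]. ROWS is JSON, a list of rows, each a list of 7 numbers: the opening in per cent of the stroke, from 0 (shut) to 100 (fully open), then the shift along the tool's x, y, z in m, then the turn, a rotation vector about the tool's x, y, z in rad. In form: [[jaw, dx, dy, dz, wx, wy, wz], ...]. A call has 1 to 8 rows; each row shifts and turns the commanded pose from where the row before left it, along the tool's axes as they then stand; what a row does not reach is not made up. A row lasts 1/10 s, in which the tool goes at most 50 mm and 8.59 degrees, less where a joint would pass 70% of its speed; a pose out of reach is approached as far as the arm can. A call with a gripper value outside its range is refused whole. The fingers move at their own pace and stop on an object; FORCE is the grip in N (left out, the last holds). Time passes only in rows, so rows that do not move let the fingers close. It gives the time, the measured TCP pose, the force and the opening at its end, in the units of the state.
- bot.get_state(): the state, without advancing time (a new reading comes with each control period).
- vision.grab_frame(name): name is "scene" or "side" or "wrist"; returns the picture (384x512x3 uint8, red, green, blue); there is no depth.
- vision.camera_info(name): a dict with "fov_y" (degrees; the focal length in pixels is half the picture's height over the tangent of half this angle, whatever the lens; pixels are square), "cx", "cy" (the principal point, pixels), "R" (3x3) and "t" (3): a world point X has camera coordinates R X + t. Camera axes: x right, y down, z forward; pixel columns grow to the right and rows downward; lengths in m; the calibration is good to about 2 mm. A picture is of the moment at which its call begins: read the wrist's pose just before it. camera_info takes no time and is no camera call; for the wrist camera it gives the pose at the moment of the call.
- bot.job_done(): hands the job in, once; it reports no verdict.
The state is a dict: "t": time; "qpos": joint angles; "qd": joint speeds; "effort": joint torques, N m; "tool_pos": TCP position; "tool_rot": TCP orientation; "ft_force": force on the tool from outside, world axes, zero at the start; "ft_torque": the same for the moment, N m; "finger_gap": opening from 0.0 (shut) to 1.0 (fully open).
Only numpy, scipy, OpenCV 4.12 (cv2) and the standard library are available. Lean on these libraries where they do the work, as an engineer would, in place of code of your own. Each camera call takes 0.05 s, during which the arm holds its last target.

## Working session

There is one attempt and no reset: what is moved stays moved. The work goes in short steps, Python scripts to look and compute and a shell command to move; the robot and the scene stay as the last step left them, time stands still between calls to the robot, and variables do not carry over. Pictures are saved under pics/ and viewed, and the job is handed in when it is done.

```bash
ls; mkdir -p pics; python3 - <<'E'
from cell import bot, vision
import cv2, numpy as np
s=bot.get_state(); print(s['t'],s['tool_pos'],s['tool_rot'],s['finger_gap'],s['ft_force'])
for n in ["scene","side","wrist"]:
    c=vision.camera_info(n); print(n,c)
    im=vision.grab_frame(n); cv2.imwrite(f"pics/{n}0.png",im[:,:,::-1])
E
```

```text
pics
0.0 [ 6.24633182e-01 -1.81552528e-05  2.30640485e-01] [[-1.27546961e-03  9.99999186e-01 -2.37930602e-05]
 [-8.63110315e-05 -2.39031666e-05 -9.99999996e-01]
 [-9.99999183e-01 -1.27546755e-03  8.63414490e-05]] 0.9933670367140047 [ 0.11044956 -0.84331964 -0.03396397]
scene {'fov_y': 53.805983831304374, 'cx': 256.2963581185475, 'cy': 186.8424358222642, 'R': array([[-0.47450353,  0.88004313, -0.01924797],
       [ 0.65974353,  0.34107601, -0.66963097],
       [-0.58273911, -0.33044098, -0.74244453]]), 't': array([ 0.2584895 , -0.31684789,  1.73875278])}
side {'fov_y': 42.680618899188104, 'cx': 255.71391158470118, 'cy': 187.83455626637303, 'R': array([[ 0.85853329, -0.51264472,  0.0107694 ],
       [-0.30352726, -0.52502492, -0.79512266],
       [ 0.41326963,  0.67937047, -0.60635302]]), 't': array([-0.48290609,  0.24366267,  1.21834507])}
wrist {'fov_y': 67.40274729284995, 'cx': 252.9153912959721, 'cy': 194.47893426763898, 'R': array([[ 9.99997360e-01,  2.46032108e-04, -2.28456048e-03],
       [ 8.61589671e-04, -9.61857646e-01,  2.73549130e-01],
       [-2.13012010e-03, -2.73550376e-01, -9.61855319e-01]]), 't': array([-0.6245707 , -0.03636241,  0.37991001])}
```

View pics/scene0.png

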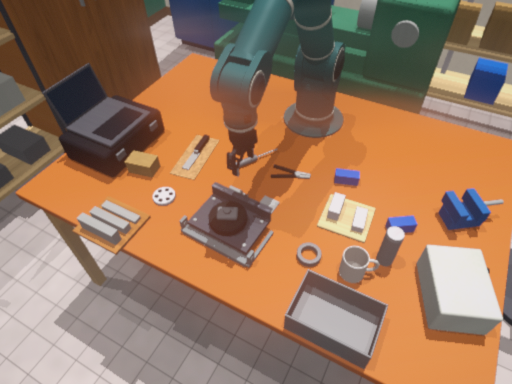

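View pics/side0.png

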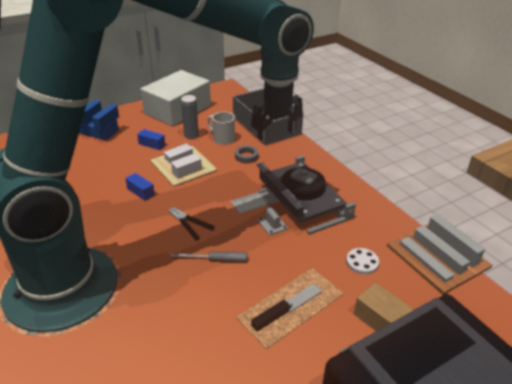

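View pics/wrist0.png

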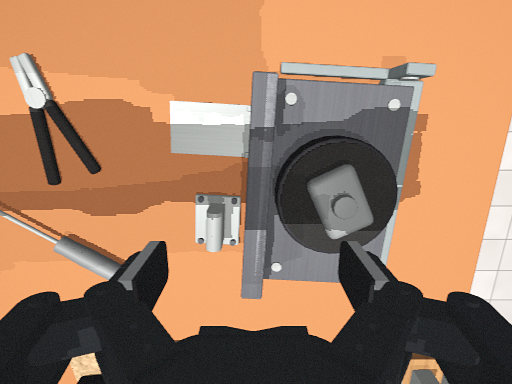

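```bash
cat > h.py <<'E'
import numpy as np, cv2
from cell import bot, vision
def K(c):
    f=192/np.tan(np.radians(c['fov_y'])/2); return f,c['cx'],c['cy']
def px2z(c,u,v,z):
    f,cx,cy=K(c); d=np.array([(u-cx)/f,(v-cy)/f,1.]); R=np.array(c['R']);t=np.array(c['t'])
    o=-R.T@t; d=R.T@d; return o+d*(z-o[2])/d[2]
def proj(c,X):
    f,cx,cy=K(c); p=np.array(c['R'])@np.array(X)+c['t']; return np.array([f*p[0]/p[2]+cx,f*p[1]/p[2]+cy])
def tri(c1,p1,c2,p2):
    A=[];b=[]
    for c,p in((c1,p1),(c2,p2)):
        f,cx,cy=K(c); d=np.array([(p[0]-cx)/f,(p[1]-cy)/f,1.]);R=np.array(c['R']);o=-R.T@c['t'];d=R.T@d;d/=np.linalg.norm(d)
        M=np.eye(3)-np.outer(d,d);A.append(M);b.append(M@o)
    return np.linalg.solve(A[0]+A[1],b[0]+b[1])
def crop(im,x0,y0,x1,y1,s,fn):
    o=cv2.resize(im[y0:y1,x0:x1],None,fx=s,fy=s,interpolation=cv2.INTER_CUBIC)
    for x in range((x0+19)//20*20,x1,20): cv2.putText(o,str(x),(int((x-x0)*s),8),0,.3,(0,255,0)); cv2.line(o,(int((x-x0+.5)*s),9),(int((x-x0+.5)*s),14),(0,255,0))
    for y in range((y0+19)//20*20,y1,20): cv2.putText(o,str(y),(0,int((y-y0)*s)),0,.3,(0,255,0)); cv2.line(o,(20,int((y-y0+.5)*s)),(26,int((y-y0+.5)*s)),(0,255,0))
    cv2.imwrite(fn,o)
E
python3 - <<'E'
from h import *
w=cv2.imread('pics/wrist0.png'); crop(w,160,60,290,310,2.4,'pics/w0c.png')
s=cv2.imread('pics/side0.png'); crop(s,235,260,355,350,6,'pics/s0bar.png'); crop(s,120,115,250,205,6,'pics/s0blk.png')
E
```

```text
(no output)
```

View pics/w0c.png

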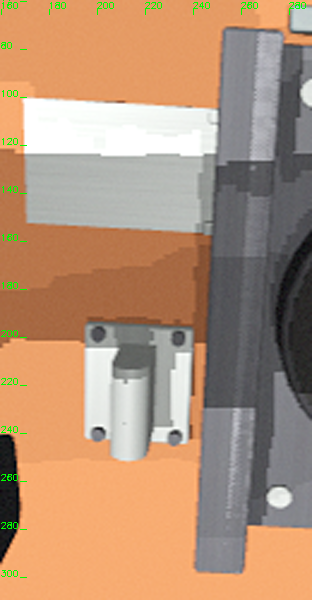

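View pics/s0bar.png

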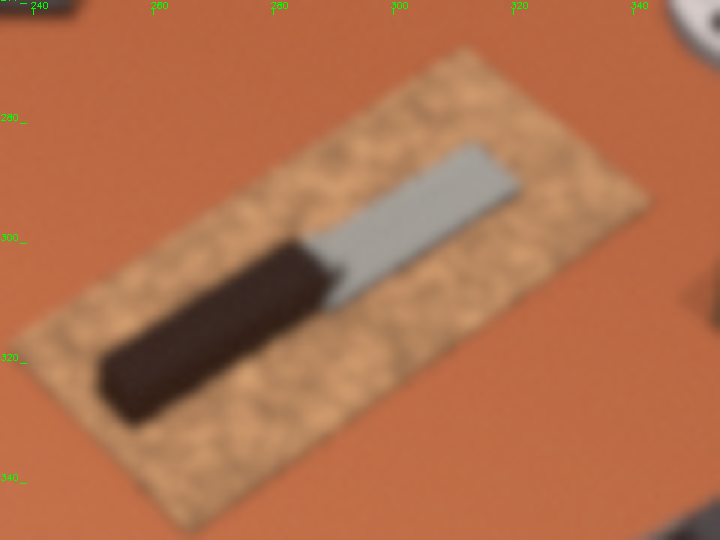

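View pics/s0blk.png

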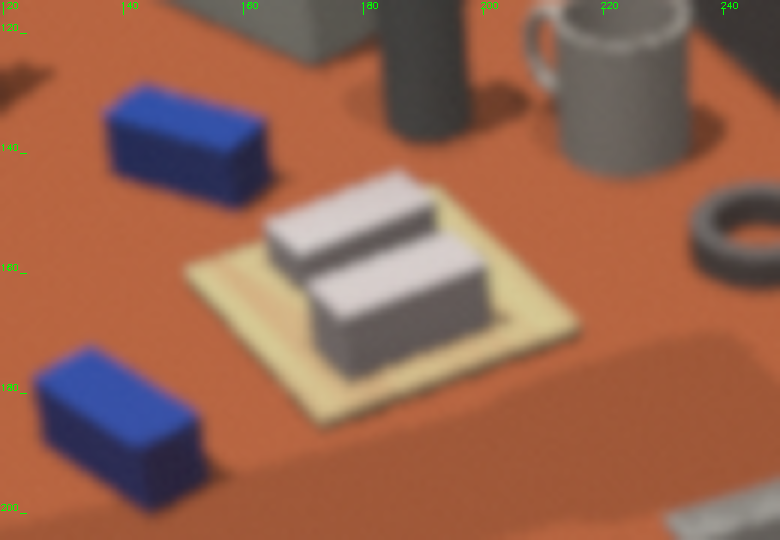

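```bash
python3 - <<'E'
from h import *
w=vision.camera_info('wrist'); s=vision.camera_info('side')
def W(n,x,y,z): 
    p=px2z(w,160+x/2.4-.5,60+y/2.4-.5,z); print(n,p.round(4)); return p
a=W('seat L',24,97,.003);b=W('seat R',24,222,.003); print(np.linalg.norm(a-b),'mid',(a+b)/2, 'xdir yaw',np.arctan2(-(a-b)[0],(a-b)[1]))
f=[W('ful',x,y,.008) for x,y in((85,322),(192,325),(85,441),(190,443))]; print(np.mean(f,0)); print([np.linalg.norm(f[i]-f[j]) for i,j in((0,1),(2,3),(0,2),(1,3))])
c=W('fL',222,27,.092);d=W('fR',194,573,.092); print(np.linalg.norm(c-d),'mid',(c+d)/2,'yaw',np.arctan2(-(c-d)[0],(c-d)[1]))
def S(n,x0,y0,x,y,z):
    p=px2z(s,x0+x/6-.5,y0+y/6-.5,z); print(n,p.round(4)); return p
m=[S('mat',235,260,x,y,.004) for x,y in((10,345),(465,48),(652,200),(190,532))]; print(np.mean(m,0),[np.linalg.norm(m[i]-m[i-1]) for i in range(4)])
# bar: handle top corners
h1=S('htop back L',235,260,100,357,.028);h2=S('h top front L',235,260,297,238,.028);h3=S('h front R',235,260,342,268,.028);h4=S('h back R',235,260,138,396,.028)
t1=S('tipL',235,260,478,143,.010);t2=S('tipR',235,260,521,186,.010)
print(np.linalg.norm(h1-h2),np.linalg.norm(h2-h3),np.linalg.norm(t1-t2))
tip=(t1+t2)/2; back=(h1+h4)/2; print('bar ctr',(tip+back)/2,'len',np.linalg.norm((tip-back)[:2]),'yaw',np.arctan2((tip-back)[1],(tip-back)[0]))
b=[S('blk',120,115,x,y,.054) for x,y in((310,290),(448,230),(488,265),(345,320))]
print(np.mean(b,0),[np.linalg.norm(b[i]-b[i-1]) for i in range(4)])
b=[S('thin',120,115,x,y,.038) for x,y in((265,222),(400,172),(437,205),(302,253))]
print(np.mean(b,0),[np.linalg.norm(b[i]-b[i-1]) for i in range(4)])
E
```

```text
seat L [0.5224 0.084  0.003 ]
seat R [0.5173 0.0203 0.003 ]
0.06392287827636405 mid [0.5198442  0.05218648 0.003     ] xdir yaw -0.07889853717468932
ful [ 0.548  -0.0339  0.008 ]
ful [ 0.6069 -0.0356  0.008 ]
ful [ 0.5441 -0.1055  0.008 ]
ful [ 0.6049 -0.1067  0.008 ]
[ 0.5759994  -0.07043857  0.008     ]
[np.float64(0.058920805883494645), np.float64(0.060789713430920725), np.float64(0.07167825873467754), np.float64(0.07112117309094342)]
fL [0.624  0.1056 0.092 ]
fR [ 0.6106 -0.1336  0.092 ]
0.23958065401497486 mid [ 0.61730235 -0.01395767  0.092     ] yaw -0.055922409463275174
mat [ 0.3277 -0.3044  0.004 ]
mat [ 0.5732 -0.2661  0.004 ]
mat [ 0.5894 -0.3734  0.004 ]
mat [ 0.3437 -0.411   0.004 ]
[ 0.45850314 -0.33872502  0.004     ] [np.float64(0.1078536718663558), np.float64(0.24853005717134333), np.float64(0.10851032984291799), np.float64(0.24852995960137583)]
htop back L [ 0.3454 -0.3429  0.028 ]
h top front L [ 0.441  -0.3328  0.028 ]
h front R [ 0.448 -0.354  0.028]
h back R [ 0.3486 -0.3653  0.028 ]
tipL [ 0.5425 -0.3167  0.01  ]
tipR [ 0.5439 -0.3443  0.01  ]
0.09615638632264494 0.02232468983728848 0.02760228581065804
bar ctr [ 0.44510617 -0.34228544  0.019     ] len 0.19758066731545068 yaw 0.11984238406578304
blk [0.4224 0.2889 0.054 ]
blk [0.51  0.305 0.054]
blk [0.514  0.2634 0.054 ]
blk [0.4273 0.2543 0.054 ]
[0.46841997 0.27791905 0.054     ] [np.float64(0.03497516227081396), np.float64(0.08904464426632881), np.float64(0.04175189570117106), np.float64(0.08718901442557386)]
thin [0.4351 0.3856 0.038 ]
thin [0.5215 0.3959 0.038 ]
thin [0.525  0.3539 0.038 ]
thin [0.4407 0.3466 0.038 ]
[0.48057007 0.37048783 0.038     ] [np.float64(0.03933075585994658), np.float64(0.08702884687343643), np.float64(0.0421172161486811), np.float64(0.0846897287450625)]
```

```bash
python3 -m handwheel '[[100,0,-0.026,0.0388,0,0,0],[100,0,-0.026,0.0388,0,0,0],[100,0,-0.026,0.0388,0,0,0],[100,0,-0.026,0.0388,0,0,0],[100,0,-0.026,0.0388,0,0,0],[100,0,-0.026,0.0388,0,0,0],[100,0,-0.026,0.0388,0,0,0],[100,0,-0.026,0.0388,0,0,0]]'
python3 -m handwheel '[[100,0,-0.026,0.0388,0,0,0],[100,0,0,0,-0.141,0,0],[100,0,0,0,-0.141,0,0],[100,0,0,0,-0.141,0,0],[100,0,0,0,-0.141,0,0],[100,0,0,0,-0.141,0,0],[100,0,0,0,-0.141,0,0],[100,0,0,0,-0.141,0,0]]'
python3 -m handwheel '[[100,0,0,0,-0.141,0,0],[100,0,0,0,-0.141,0,0],[100,0,0,0,-0.141,0,0],[100,0,0,0,-0.141,0,0],[100,0,0,0,-0.141,0,0],[100,0,0,0,0,0,0]]'
python3 - <<'E'
from h import *
s=bot.get_state(); print(s['t'],s['tool_pos'],s['tool_rot'],s['qpos'])
c=vision.camera_info('wrist'); w=vision.grab_frame('wrist')[:,:,::-1]; cv2.imwrite('pics/w1.png',w)
np.savez('cw1.npz',**c)
E
```

```text
t: 0.95
tool_pos: [0.4156, -0.3117, 0.2314]
tool_rot: [[0.0, 1.0, 0.0], [-0.0, 0.0, -1.0], [-1.0, 0.0, 0.0]]
ft_force: [0.6, -1.2, 0.1]
finger_gap: 1.002
t: 1.75
tool_pos: [0.3909, -0.3491, 0.2312]
tool_rot: [[-0.0, 0.546, 0.838], [0.0, 0.838, -0.546], [-1.0, -0.0, -0.0]]
ft_force: [0.5, -0.7, -0.5]
finger_gap: 0.997
t: 2.35
tool_pos: [0.3909, -0.3492, 0.2312]
tool_rot: [[-0.0, -0.124, 0.992], [0.0, 0.992, 0.124], [-1.0, 0.0, -0.0]]
ft_force: [-0.6, -0.7, -0.2]
finger_gap: 0.998
2.35 [ 0.39085227 -0.34919086  0.23117369] [[-2.43227451e-04 -1.23522118e-01  9.92341789e-01]
 [ 1.93983966e-04  9.92341794e-01  1.23522166e-01]
 [-9.99999952e-01  2.22542378e-04 -2.17403454e-04]] [ 0.70101785  0.2383236  -0.03555773  1.86279578  0.00972379  1.04095002
  2.35618196]
```

View pics/w1.png

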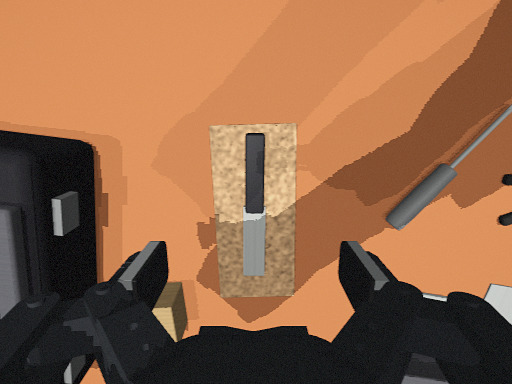

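```bash
python3 - <<'E'
from h import *
w=cv2.imread('pics/w1.png'); crop(w,200,110,310,310,3,'pics/w1c.png')
c=dict(np.load('cw1.npz')); g=w.astype(int)
dark=((g.max(2)<75)).astype(np.uint8); dark[:120]=0;dark[230:]=0;dark[:,:225]=0;dark[:,290:]=0
n,l,st,ce=cv2.connectedComponentsWithStats(dark); i=1+st[1:,4].argmax(); cnt=cv2.findContours((l==i).astype(np.uint8),0,2)[0][0]; print('handle',cv2.minAreaRect(cnt),st[i])
E
```

```text
handle ((254.18263244628906, 172.49496459960938), (18.791282653808594, 79.22811889648438), 0.9093804955482483) [ 245  133   20   80 1082]
```

View pics/w1c.png

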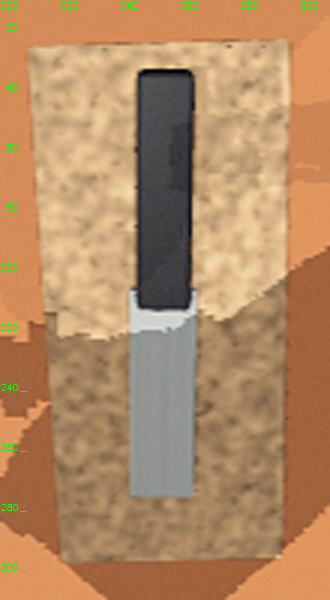

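```bash
python3 - <<'E'
from h import *
c=dict(np.load('cw1.npz'))
P=lambda x,y,z: px2z(c,200+x/3-.5,110+y/3-.5,z)
b1,b2=P(137,70,.028),P(194,70,.028); t1,t2=P(130,497,.010),P(193,497,.010); f1,f2=P(138,309,.028),P(191,309,.028)
print(b1,b2,t1,t2,f1,f2,sep='\n')
b=(b1+b2)/2;t=(t1+t2)/2;f=(f1+f2)/2
print('len',np.linalg.norm((t-b)[:2]),'w',np.linalg.norm(b1-b2),np.linalg.norm(t1-t2),'ctr',(t+b)/2,'yaw',np.arctan2(*(t-b)[[1,0]]),np.arctan2(*(f-b)[[1,0]]))
m=[P(x,y,.004) for x,y in((28,46),(288,40),(283,556),(65,562))];print(np.mean(m,0),*m)
E
```

```text
[ 0.34606142 -0.3640933   0.028     ]
[ 0.34329075 -0.34186182  0.028     ]
[ 0.54572962 -0.34448458  0.01      ]
[ 0.54203811 -0.3146923   0.01      ]
[ 0.4447454  -0.35209456  0.028     ]
[ 0.44197143 -0.32976892  0.028     ]
len 0.20057614792886322 w 0.022403462161226555 0.030020114990441545 ctr [ 0.44427997 -0.341283    0.019     ] yaw 0.1168755714338429 0.12146570681233666
[ 0.45843229 -0.3379242   0.004     ] [ 0.34358078 -0.41074968  0.004     ] [ 0.3277635 -0.3035183  0.004    ] [ 0.57285746 -0.26535061  0.004     ] [ 0.58952743 -0.37207821  0.004     ]
```

```bash
python3 -m handwheel '[[100,0.04,0.0015,0,0,0,0],[100,0.045,0,0,0.006,0,0],[100,0.045,0,0,0,0,0],[100,0.04,0,0,0,0,0],[100,0.03,0,0,0,0,0],[100,0.022,0,0,0,0,0],[0,0,0,0,0,0,0],[0,0,0,0,0,0,0]]' 110
python3 -m handwheel '[[0,0,0,0,0,0,0],[0,0,0,0,0,0,0],[0,0,0,0,0,0,0],[0,0,0,0,0,0,0]]' 110
```

```text
t: 3.2
tool_pos: [0.3909, -0.3478, 0.0097]
tool_rot: [[-0.0, -0.113, 0.994], [0.0, 0.994, 0.113], [-1.0, 0.0, -0.0]]
ft_force: [0.4, -0.0, 0.2]
finger_gap: 0.69
t: 3.6
tool_pos: [0.3913, -0.3482, 0.0109]
tool_rot: [[0.001, -0.115, 0.993], [-0.001, 0.993, 0.115], [-1.0, -0.001, 0.001]]
ft_force: [-3.7, 3.3, 18.6]
finger_gap: 0.253
```

```bash
python3 -m handwheel '[[0,-0.010,0,0,0,0,0],[0,-0.03,0,0,0,0,0],[0,-0.04,0,0,0,0,0],[0,-0.04,0,0,0,0,0],[0,-0.02,0.02,0.01,0,0,0],[0,0,0.035,0.012,0,0,0],[0,0,0.04,0.015,0,0,0],[0,0,0.04,0.015,0,0,0]]' 120
python3 -m handwheel '[[0,0,0.04,0.015,0,0,0],[0,0,0.04,0.015,0,0,0],[0,0,0.035,0.010,0,0,0],[0,0,0.0236,0.005,0,0,0],[0,0,0,0,0.0865,0,0],[0,0,0,0,0.0865,0,0],[0,0,0,0,0,0,0]]' 120
python3 - <<'E'
from h import *
for n in("side","wrist"):
    c=vision.camera_info(n); np.savez(f'c{n}2.npz',**c); cv2.imwrite(f'pics/{n}2.png',vision.grab_frame(n)[:,:,::-1])
s=bot.get_state(); print(s['t'],s['ft_force'],s['tool_pos'],s['tool_rot'])
E
```

```text
t: 4.4
tool_pos: [0.4269, -0.2063, 0.1502]
tool_rot: [[0.001, -0.114, 0.994], [-0.001, 0.994, 0.114], [-1.0, -0.001, 0.001]]
ft_force: [1.7, -0.4, -4.1]
finger_gap: 0.246
t: 5.1
tool_pos: [0.4555, -0.0646, 0.1499]
tool_rot: [[0.0, 0.059, 0.998], [-0.0, 0.998, -0.059], [-1.0, -0.0, 0.0]]
ft_force: [0.7, -0.7, -3.5]
finger_gap: 0.245
5.2 [-0.24358097  0.23937717 -2.77819134] [ 0.45558125 -0.06480765  0.14968243] [[ 2.02587797e-04  5.53734890e-02  9.98465691e-01]
 [-2.47352375e-04  9.98465684e-01 -5.53734384e-02]
 [-9.99999949e-01 -2.35754877e-04  2.15973727e-04]]
```

View pics/side2.png

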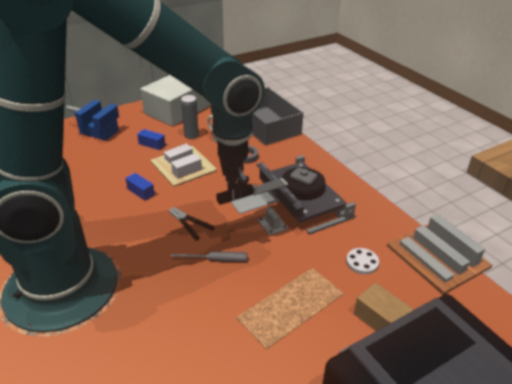

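View pics/wrist2.png

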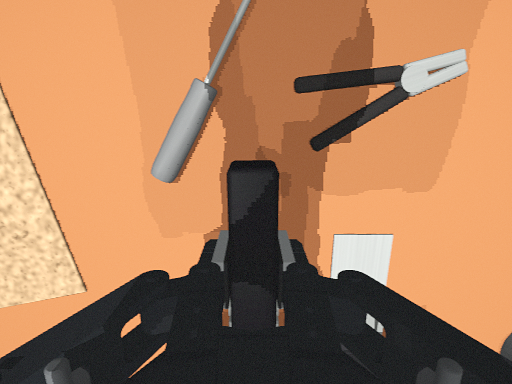

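```bash
python3 - <<'E'
from h import *
c=dict(np.load('cside2.npz')); im=cv2.imread('pics/side2.png'); crop(im,205,150,365,250,4.8,'pics/s2c.png')
tcp=np.array([.4556,-.0648,.1497]); u=np.array([.9985,-.0554,0]); y=np.array([.0554,.9985,0]); n=np.array([0,0,1])
for a,b in((.1535,.015),(.1535,-.015),(.0535,.015),(.0535,-.015)):
    print(proj(c,tcp+a*u+b*y+(-.007+.006)*n))
E
```

```text
[282.1251787  177.19956012]
[287.73415642 183.07532015]
[249.48336924 187.22678499]
[254.72077156 193.438972  ]
```

View pics/s2c.png

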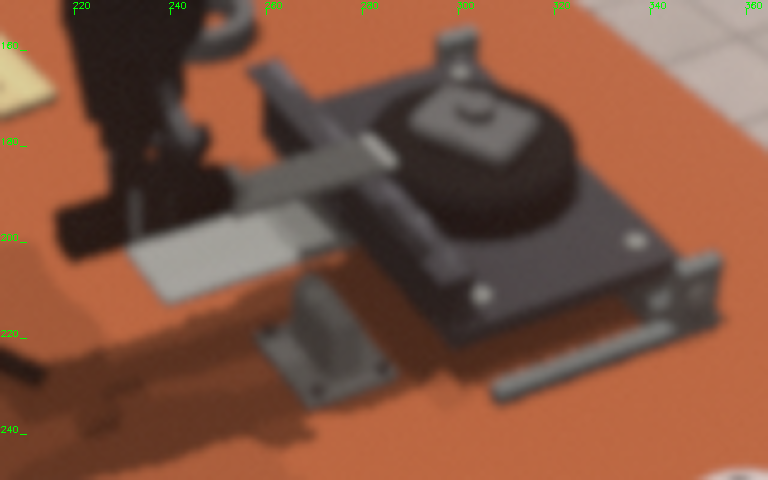

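```bash
python3 -m handwheel '[[0,0,0,0,0,0.145,0],[0,0,0,0,0,0.145,0],[0,0,0,0,0,0.145,0],[0,0,0,0,0,0.145,0],[0,0.0055,0,0.0045,0,0,0],[0,0,0,0.02,0,0,0],[0,0,0,0.02,0,0,0],[0,0,0,0,0,0,0]]' 120
python3 - <<'E'
from h import *
s=bot.get_state(); print(s['t'],s['ft_force'],s['qpos'])
R=np.array(s['tool_rot']);t=s['tool_pos'];print(t,R)
B=np.array([.6293,-.0146,0]);ux=np.array([.9985,-.055,0]);uy=np.array([.055,.9985,0])
f=lambda p:(np.dot(p-B,ux)*1e3,np.dot(p-B,uy)*1e3,p[2]*1e3)
print('tcp',f(t),'tip under',f(t+R[:,0]*.007+R[:,2]*.1535))
for n in("side","scene"):
    im=vision.grab_frame(n)[:,:,::-1].copy(); cv2.imwrite(f'pics/{n}3.png',im)
    crop(im,*((205,150,365,250) if n=='side' else (160,160,300,270)),4.8,f'pics/{n}3c.png')
E
```

```text
t: 6.0
tool_pos: [0.4906, -0.0669, 0.119]
tool_rot: [[-0.546, 0.057, 0.836], [0.032, 0.998, -0.047], [-0.837, 0.001, -0.547]]
ft_force: [-1.2, -0.3, -4.4]
finger_gap: 0.244
6.0 [-1.21556407 -0.255639   -4.40641295] [ 0.16976902  0.66530793 -0.14159088  1.62216448  0.07339665  1.43939381
  1.51519264]
[ 0.49060954 -0.06691204  0.11899662] [[-0.54567432  0.05669768  0.8360771 ]
 [ 0.03198458  0.99839069 -0.04682974]
 [-0.83738672  0.00118778 -0.54660961]]
tcp (np.float64(-135.6052616653664), np.float64(-59.861547359486366), np.float64(118.9966156185821)) tip under (np.float64(-10.89087885975544), np.float64(-59.96707786222093), np.float64(29.230333467717806))
```

View pics/side3c.png

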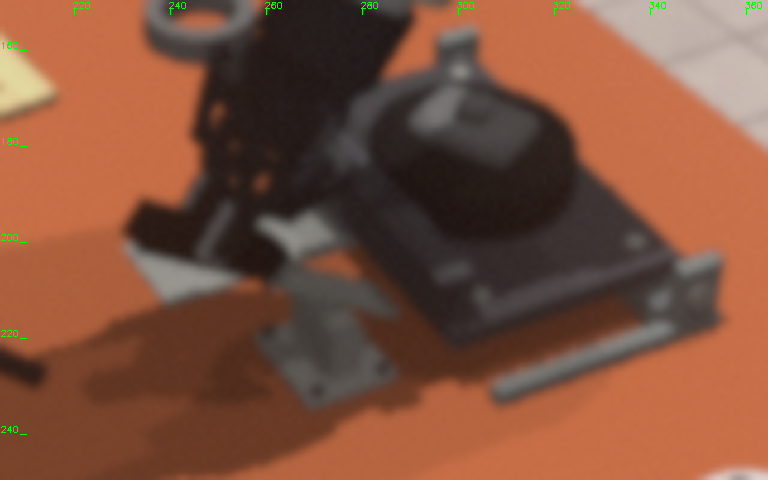

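View pics/scene3c.png

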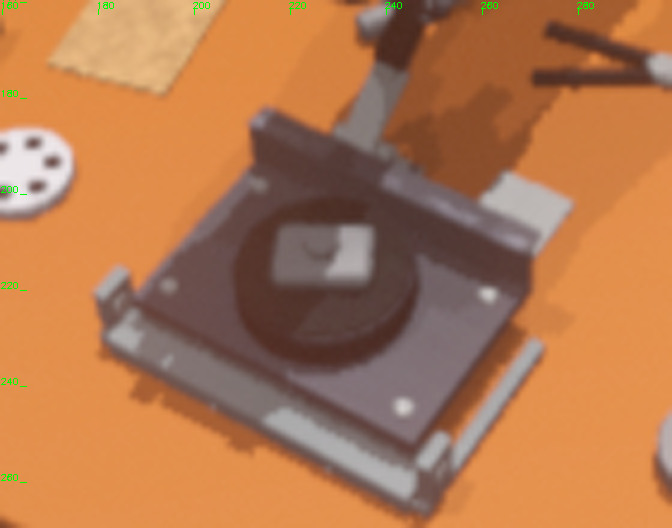

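```bash
python3 -m handwheel '[[0,0,0,0.013,0,0,0],[0,0,0,0.013,0,0,0],[0,0,0,0.012,0,0,0],[0,0,0,0,0,0,0]]' 120
cat > where.py <<'E'
from h import *
s=bot.get_state(); R=np.array(s['tool_rot']);t=s['tool_pos']
B=np.array([.6293,-.0146,0]);ux=np.array([.9985,-.055,0]);uy=np.array([.055,.9985,0])
f=lambda p:np.round((np.dot(p-B,ux)*1e3,np.dot(p-B,uy)*1e3,p[2]*1e3),1)
tip=t+R[:,0]*.007+R[:,2]*.1535
print(s['t'],'F',np.round(s['ft_force'],1),'T',np.round(s['ft_torque'],2),'tcp',f(t),'tip',f(tip),'theta',np.arcsin(-R[2,2]))
x,y,z=f(tip);th=np.arcsin(-R[2,2]); print('ridge clearance',((x+50)*np.sin(th)+(z-40)*np.cos(th))-10)
E
python3 where.py
```

```text
t: 6.5
tool_pos: [0.5224, -0.0685, 0.0982]
tool_rot: [[-0.548, 0.058, 0.835], [0.032, 0.998, -0.048], [-0.836, 0.0, -0.549]]
ft_force: [-1.6, -0.4, -3.8]
finger_gap: 0.249
6.5 F [-1.6 -0.4 -3.8] T [-0.   -0.77 -0.04] tcp [-103.8  -59.7   98.2] tip [ 20.7 -60.    8.1] theta 0.5806589423559364
ridge clearance 2.11261925609962
```

```bash
python3 -m handwheel '[[0,0.002,0,0,0,0,0],[0,0.0031,0,-0.0006,0,-0.04,0],[0,0.0031,0,-0.0006,0,-0.04,0],[0,0.0031,0,-0.0006,0,-0.04,0],[0,0.0031,0,-0.0006,0,-0.04,0],[0,0.0031,0,-0.0006,0,-0.04,0]]' 120; python3 where.py
python3 -m handwheel '[[0,0.0031,0,-0.0006,0,-0.04,0],[0,0.0031,0,-0.0006,0,-0.04,0],[0,0.0031,0,-0.0006,0,-0.04,0],[0,0.0031,0,-0.0006,0,-0.04,0]]' 120; python3 where.py
```

```text
t: 7.1
tool_pos: [0.5109, -0.068, 0.0862]
tool_rot: [[-0.367, 0.058, 0.928], [0.021, 0.998, -0.054], [-0.93, -0.0, -0.368]]
ft_force: [7.3, -0.4, 3.0]
finger_gap: 0.251
7.1 F [ 7.3 -0.4  3. ] T [-0.11 -0.69  0.03] tcp [-115.3  -59.8   86.2] tip [ 24.8 -60.2  23.2] theta 0.37677112540597846
ridge clearance 1.8988108277355629
t: 7.5
tool_pos: [0.5049, -0.0676, 0.0753]
tool_rot: [[-0.214, 0.058, 0.975], [0.012, 0.998, -0.056], [-0.977, -0.0, -0.215]]
ft_force: [8.2, 0.2, 0.4]
finger_gap: 0.249
7.5 F [8.2 0.2 0.4] T [-0.1  -0.68  0.02] tcp [-121.3  -59.8   75.3] tip [ 27.1 -60.2  35.5] theta 0.21631417593038252
ridge clearance 2.152934347846063
```

```bash
python3 - <<'E'
from h import *
for n in("side","scene"):
    im=vision.grab_frame(n)[:,:,::-1].copy(); cv2.imwrite(f'pics/{n}4.png',im)
    crop(im,*((205,150,365,250) if n=='side' else (160,160,300,270)),4.8,f'pics/{n}4c.png')
E
```

```text
(no output)
```

View pics/side4c.png

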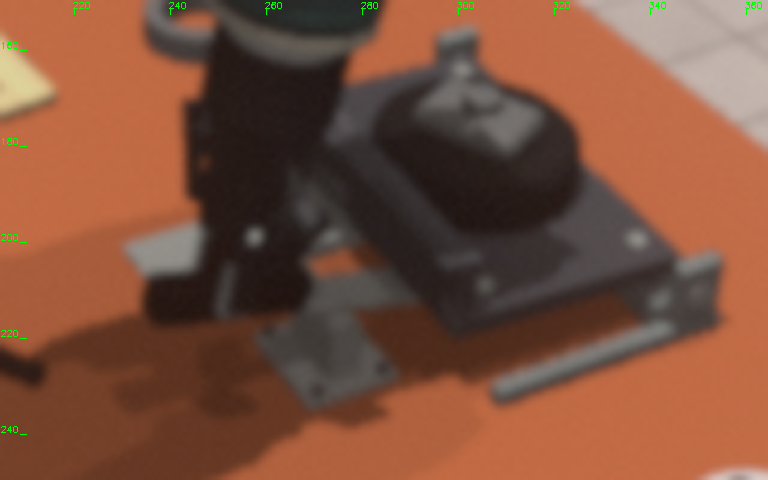

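View pics/scene4c.png

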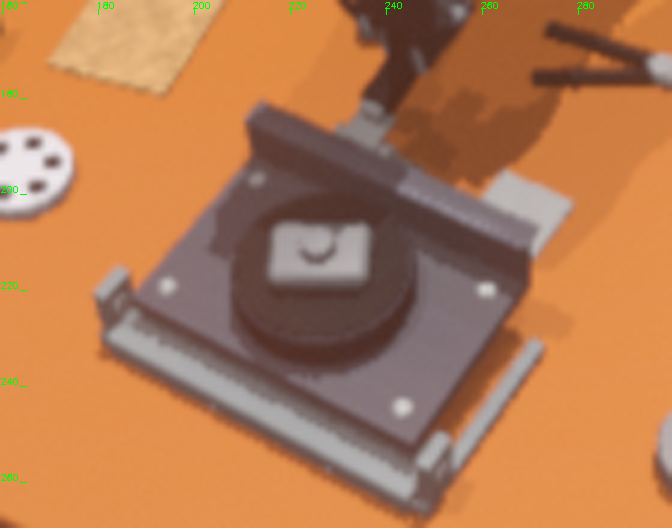

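```bash
python3 -m handwheel '[[0,0.0031,0,-0.0006,0,-0.04,0],[0,0.0031,0,-0.0006,0,-0.04,0],[0,0.0031,0,-0.0006,0,-0.04,0],[0,0.0031,0,-0.0006,0,-0.04,0]]' 120; python3 where.py
python3 -m handwheel '[[0,0.0031,0,-0.0006,0,-0.04,0],[0,0.0031,0,-0.0006,0,-0.04,0],[0,0.0031,0,-0.0006,0,-0.04,0]]' 120; python3 where.py
python3 - <<'E'
from h import *
for n in("side","scene"):
    c=vision.camera_info(n); im=vision.grab_frame(n)[:,:,::-1].copy(); cv2.imwrite(f'pics/{n}5.png',im)
    crop(im,*((205,150,365,250) if n=='side' else (160,160,300,270)),4.8,f'pics/{n}5c.png')
E
```

```text
t: 8.0
tool_pos: [0.5014, -0.0674, 0.0638]
tool_rot: [[-0.055, 0.058, 0.997], [0.003, 0.998, -0.058], [-0.998, -0.0, -0.055]]
ft_force: [9.2, -0.6, 9.7]
finger_gap: 0.246
8.0 F [ 9.2 -0.6  9.7] T [-0.12 -0.53 -0.01] tcp [-124.8  -59.8   63.8] tip [ 28.1 -60.2  48.3] theta 0.055403995027703726
ridge clearance 2.6121030368776665
t: 8.3
tool_pos: [0.5008, -0.0673, 0.0558]
tool_rot: [[0.067, 0.057, 0.996], [-0.004, 0.998, -0.057], [-0.998, -0.0, 0.067]]
ft_force: [8.5, -0.9, 19.9]
finger_gap: 0.244
8.3 F [ 8.5 -0.9 19.9] T [-0.04 -1.09  0.1 ] tcp [-125.4  -59.7   55.8] tip [ 28.2 -60.   59.1] theta -0.06752726467130996
ridge clearance 3.7798494075373377
```

View pics/side5c.png

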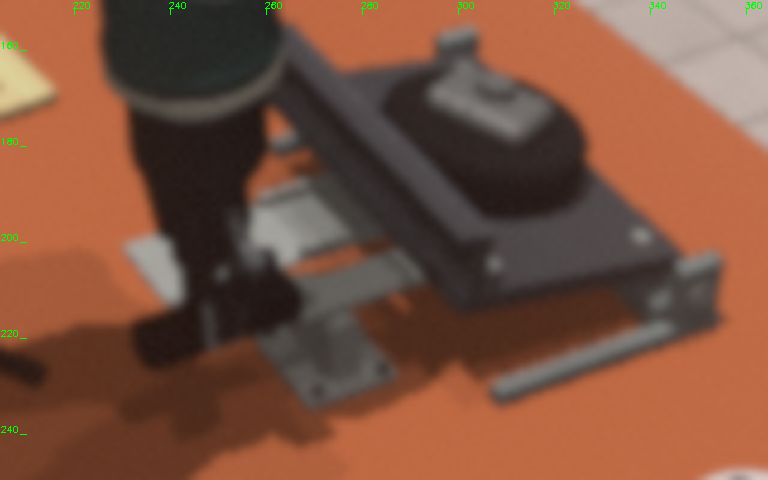

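View pics/scene5c.png

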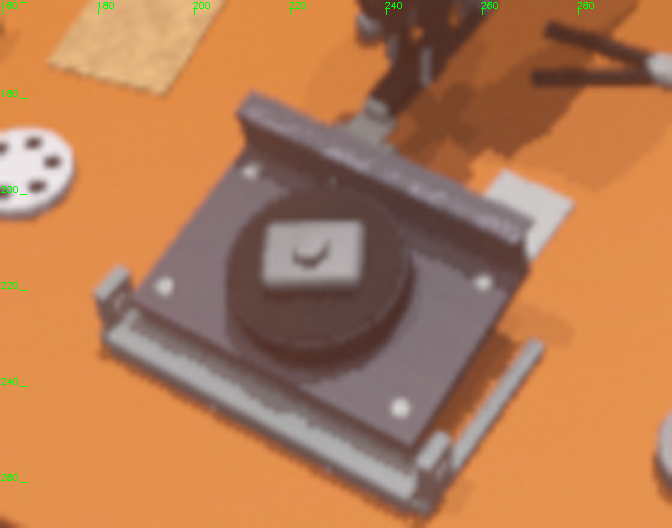

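```bash
cat > pl.py <<'E'
from h import *
B=np.array([.6293,-.0146,0]);ux=np.array([.9985,-.055,0]);uy=np.array([.055,.9985,0])
def PL(a,x,y,z): # z above underside
    dx=x-.160; X=.160+dx*np.cos(a)+z*np.sin(a); Z=.034-dx*np.sin(a)+z*np.cos(a)
    return B+X*ux+y*uy+np.array([0,0,Z])
E
python3 - <<'E'
from pl import *
for n,(x0,y0) in(("scene",(160,160)),("side",(205,150))):
    c=vision.camera_info(n)
    for a in(0,.1,.14,.17,.2,.23):
        print(n,a,[((proj(c,PL(a,*p))-[x0,y0]+.5)*4.8).round() for p in((-.012,-.12,.058),(-.012,.12,.058),(.012,.12,.058),(0,-.12,0),(.012,-.12,.058))])
E
```

```text
scene 0 [array([263., 103.]), array([542., 230.]), array([524., 253.]), array([262., 164.]), array([244., 123.])]
scene 0.1 [array([255.,  93.]), array([537., 221.]), array([520., 247.]), array([259., 151.]), array([237., 116.])]
scene 0.14 [array([252.,  90.]), array([535., 218.]), array([517., 245.]), array([257., 146.]), array([233., 113.])]
scene 0.17 [array([249.,  87.]), array([533., 216.]), array([516., 243.]), array([256., 143.]), array([231., 111.])]
scene 0.2 [array([246.,  85.]), array([531., 214.]), array([514., 242.]), array([255., 139.]), array([228., 110.])]
scene 0.23 [array([244.,  83.]), array([529., 213.]), array([512., 241.]), array([253., 136.]), array([225., 109.])]
side 0 [array([444., 283.]), array([245.,  66.]), array([278.,  57.]), array([455., 354.]), array([480., 270.])]
side 0.1 [array([456., 256.]), array([255.,  41.]), array([288.,  35.]), array([458., 333.]), array([491., 247.])]
side 0.14 [array([461., 245.]), array([259.,  32.]), array([292.,  27.]), array([460., 324.]), array([497., 238.])]
side 0.17 [array([466., 237.]), array([263.,  24.]), array([296.,  20.]), array([462., 317.]), array([501., 231.])]
side 0.2 [array([470., 229.]), array([267.,  17.]), array([299.,  14.]), array([463., 310.]), array([505., 224.])]
side 0.23 [array([475., 221.]), array([271.,   9.]), array([303.,   8.]), array([466., 303.]), array([510., 217.])]
```

```bash
python3 -m handwheel '[[0,0.0031,0,-0.0006,0,-0.04,0],[0,0.0031,0,-0.0006,0,-0.04,0],[0,0,0,0,0,0,0]]' 120; python3 where.py
python3 - <<'E'
from h import *
for n in("side","scene"):
    c=vision.camera_info(n); im=vision.grab_frame(n)[:,:,::-1].copy(); cv2.imwrite(f'pics/{n}6.png',im)
    crop(im,*((205,150,365,250) if n=='side' else (160,160,300,270)),4.8,f'pics/{n}6c.png')
E
```

```text
t: 8.7
tool_pos: [0.499, -0.0671, 0.0489]
tool_rot: [[0.145, 0.057, 0.988], [-0.009, 0.998, -0.057], [-0.989, -0.0, 0.145]]
ft_force: [4.4, 0.8, 12.8]
finger_gap: 0.245
8.7 F [ 4.4  0.8 12.8] T [ 0.24 -0.66  0.09] tcp [-127.2  -59.6   48.9] tip [ 25.7 -60.   64.3] theta -0.14587567627499431
ridge clearance 3.038243868115126
```

View pics/side6c.png

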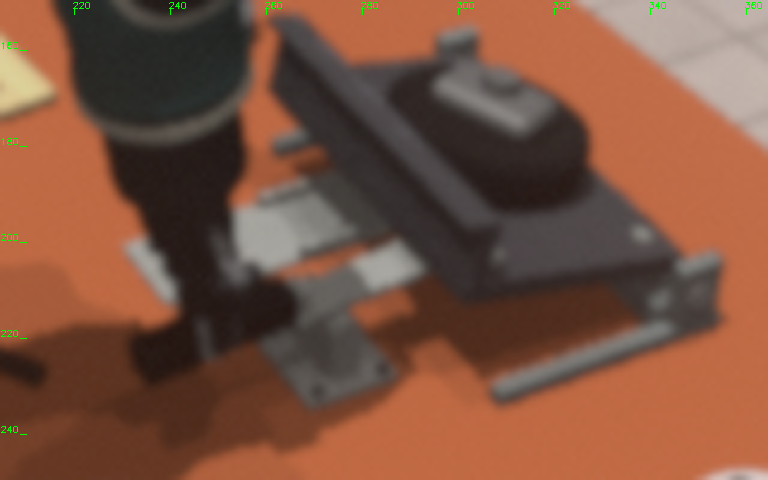

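View pics/scene6c.png

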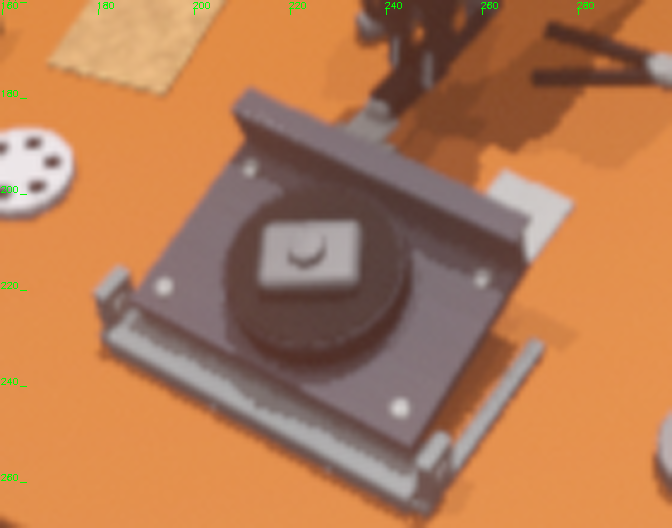

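```bash
python3 -m handwheel '[[0,-0.0031,0,0.0006,0,0.04,0],[0,-0.0031,0,0.0006,0,0.04,0],[0,-0.0031,0,0.0006,0,0.04,0],[0,0,0,-0.02,0,0,0],[0,0,0,-0.035,0,0,0],[0,0,0,-0.04,0,0,0],[0,-0.02,0,-0.01,0,0,0],[0,-0.04,0,0,0,0,0]]' 120; python3 where.py
python3 - <<'E'
from h import *
for n in("side","scene"):
    im=vision.grab_frame(n)[:,:,::-1].copy(); cv2.imwrite(f'pics/{n}7.png',im)
    crop(im,*((205,150,365,250) if n=='side' else (160,160,300,270)),4.8,f'pics/{n}7c.png')
E
```

```text
t: 9.6
tool_pos: [0.3884, -0.0608, 0.1135]
tool_rot: [[0.013, 0.058, 0.998], [-0.0, 0.998, -0.058], [-1.0, 0.0, 0.013]]
ft_force: [2.5, -0.5, -2.6]
finger_gap: 0.244
9.6 F [ 2.5 -0.5 -2.6] T [ 0.    0.09 -0.04] tcp [-238.   -59.4  113.5] tip [-84.4 -59.8 108.6] theta -0.01336820858689524
ridge clearance 59.05372305102574
```

View pics/side7c.png

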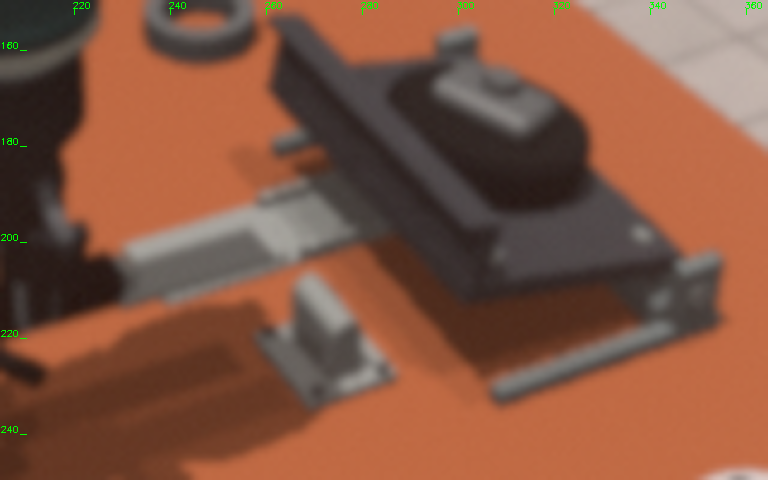

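```bash
python3 -m handwheel '[[0,0,-0.03,0.0035,0,0.013,0],[0,0,-0.042,0.0035,0,0,0],[0,0,-0.043,0.0035,0,0,0],[0,0,-0.043,0.0035,0,0,0],[0,0,-0.043,0.0035,0,0,0],[0,0,-0.043,0.0035,0,0,0],[0,0,-0.041,0.0032,0,0,0],[0,0,0,0,-0.088,0,0]]' 120
python3 -m handwheel '[[0,0,0,0,-0.088,0,0],[0,0.035,0,0,0,0,0],[0,0.035,0,0,0,0,0],[0,0.012,0,0,0,0,0],[0,0,0,0,0,0,0]]' 120
python3 - <<'E'
from h import *
for n in("side","wrist"):
    im=vision.grab_frame(n)[:,:,::-1].copy(); cv2.imwrite(f'pics/{n}8.png',im)
    if n=='side': crop(im,235,240,365,350,5,f'pics/{n}8c.png')
E
```

```text
t: 10.5
tool_pos: [0.3985, -0.3522, 0.1143]
tool_rot: [[0.006, -0.025, 1.0], [-0.002, 1.0, 0.025], [-1.0, -0.003, 0.006]]
ft_force: [0.2, 0.2, -3.1]
finger_gap: 0.247
t: 11.0
tool_pos: [0.3995, -0.3463, 0.0314]
tool_rot: [[0.004, -0.118, 0.993], [0.002, 0.993, 0.118], [-1.0, 0.001, 0.004]]
ft_force: [0.0, -0.4, -3.1]
finger_gap: 0.248
```

View pics/side8c.png

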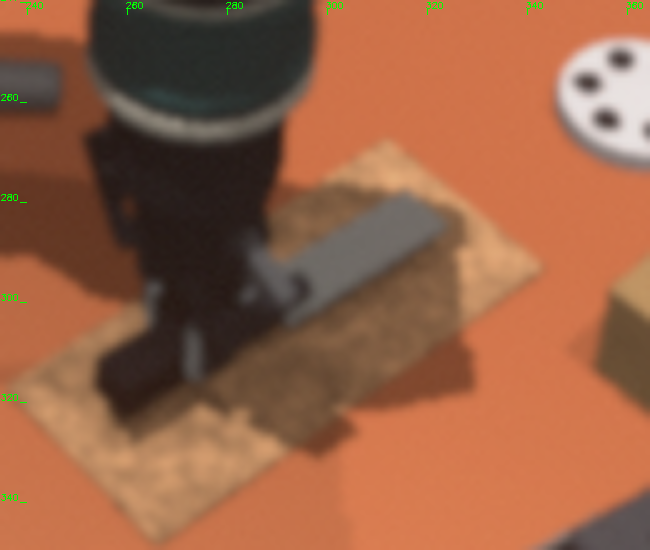

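```bash
python3 - <<'E'
from h import *
c=vision.camera_info('side'); s=bot.get_state(); R=np.array(s['tool_rot']);t=s['tool_pos']
for y in(.015,-.015):
  print([proj(c,t+R[:,2]*.1535+R[:,1]*y+np.array([0,0,-.001+d])).round(1) for d in(0,-.005,-.01)], proj(c,t+R[:,2]*.1485+R[:,1]*y+np.array([0,0,-.001])))
E
```

```text
[array([317.4, 274.8]), array([317.2, 276.2]), array([317. , 277.5])] [315.87482016 275.68995629]
[array([325.9, 282.1]), array([325.7, 283.5]), array([325.5, 284.9])] [324.38110065 283.07035861]
```

```bash
python3 -m handwheel '[[0,0.004,0,0,0,-0.04,0],[0,0.007,0,0,0,0,0],[0,0.003,0,0,0,0,0],[0,0,0,0,0,0,0]]' 120
python3 -m handwheel '[[0,0.002,0,0,0,0,0],[0,0.002,0,0,0,0,0],[0,0,0,0,0,0,0]]' 60
```

```text
t: 11.5
tool_pos: [0.4011, -0.347, 0.019]
tool_rot: [[0.046, -0.118, 0.992], [0.004, 0.993, 0.118], [-0.999, -0.001, 0.046]]
ft_force: [-0.7, 0.1, -3.4]
finger_gap: 0.245
t: 11.8
tool_pos: [0.4011, -0.3468, 0.0146]
tool_rot: [[0.046, -0.118, 0.992], [0.004, 0.993, 0.118], [-0.999, -0.001, 0.046]]
ft_force: [-0.2, -0.1, -4.0]
finger_gap: 0.244
```

```bash
python3 -m handwheel '[[0,0.002,0,0,0,0,0],[0,0.001,0,0,0,0,0],[0,0,0,0,0,0,0]]' 60
python3 - <<'E'
from h import *
for n in("side",):
    im=vision.grab_frame(n)[:,:,::-1].copy(); cv2.imwrite(f'pics/{n}9.png',im)
    if n=='side': crop(im,235,240,365,350,5,f'pics/{n}9c.png')
E
```

```text
t: 12.1
tool_pos: [0.4012, -0.3469, 0.0117]
tool_rot: [[0.046, -0.118, 0.992], [0.004, 0.993, 0.118], [-0.999, -0.001, 0.047]]
ft_force: [0.5, 0.1, -3.8]
finger_gap: 0.25
```

View pics/side9c.png

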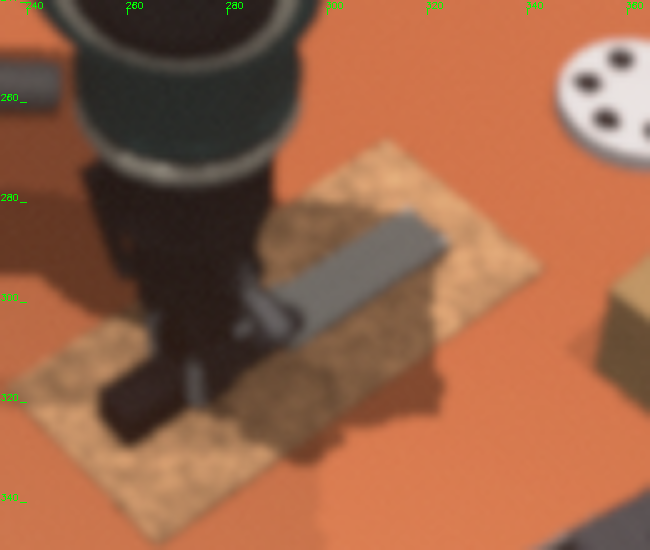

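```bash
python3 -m handwheel '[[0,0.0015,0,0,0,0,0],[0,0.0015,0,0,0,0,0],[0,0,0,0,0,0,0]]' 60;python3 -m handwheel '[[0,0.0015,0,0,0,0,0],[0,0,0,0,0,0,0]]' 60
```

```text
t: 12.45
tool_pos: [0.4015, -0.3471, 0.0108]
tool_rot: [[0.047, -0.118, 0.992], [0.004, 0.993, 0.118], [-0.999, -0.002, 0.047]]
ft_force: [-14.5, 12.0, 51.1]
finger_gap: 0.249
t: 12.65
tool_pos: [0.4015, -0.3471, 0.0107]
tool_rot: [[0.047, -0.118, 0.992], [0.004, 0.993, 0.118], [-0.999, -0.002, 0.047]]
ft_force: [-25.3, 20.9, 88.3]
finger_gap: 0.249
```

```bash
python3 -m handwheel '[[0,-0.003,0,0,0,0,0],[0,0,0,0,0,0,0]]' 60; python3 -m handwheel '[[45,0,0,0,0,0,0],[45,0,0,0,0,0,0],[45,0,0,0,0,0,0],[60,-0.02,0,0,0,0,0],[60,-0.04,0,0,0,0,0],[60,-0.05,0,0,0,0,0],[60,-0.05,0,0,0,0,0],[60,-0.02,0,0,0,0,0]]' 60
python3 - <<'E'
from h import *
for n in("side","wrist"):
    c=vision.camera_info(n);im=vision.grab_frame(n)[:,:,::-1].copy(); cv2.imwrite(f'pics/{n}10.png',im)
    if n=='side': crop(im,235,240,365,350,5,f'pics/{n}10c.png')
E
```

```text
t: 12.85
tool_pos: [0.4017, -0.3473, 0.0111]
tool_rot: [[0.048, -0.118, 0.992], [0.003, 0.993, 0.118], [-0.999, -0.002, 0.048]]
ft_force: [-0.1, 0.4, 4.9]
finger_gap: 0.248
t: 13.65
tool_pos: [0.3938, -0.3487, 0.1946]
tool_rot: [[0.051, -0.118, 0.992], [0.001, 0.993, 0.118], [-0.999, -0.005, 0.05]]
ft_force: [0.9, 0.4, -0.5]
finger_gap: 0.602
```

View pics/side10c.png

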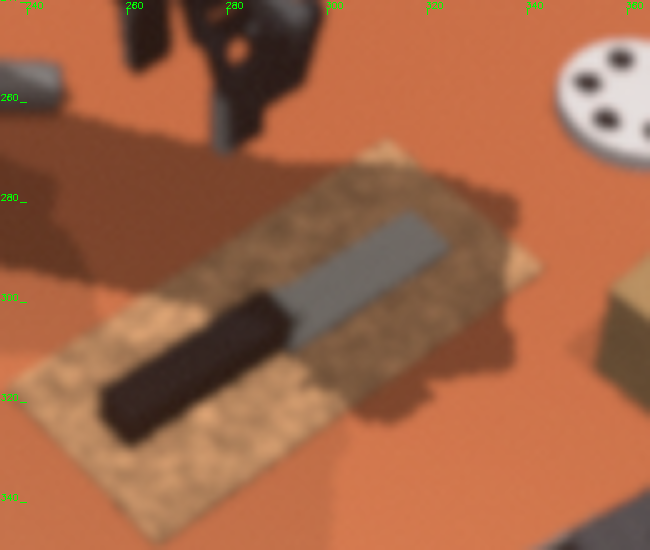

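View pics/wrist10.png

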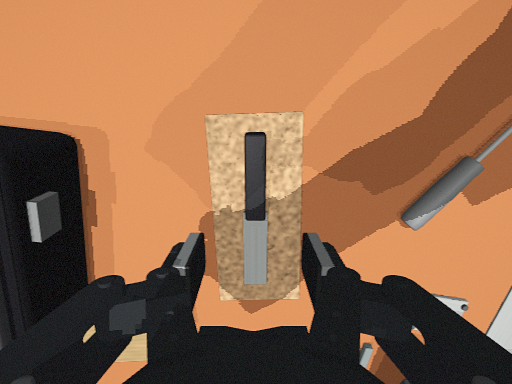

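```bash
python3 -m handwheel '[[65,-0.005,0.04,0.0075,0,0.05,0],[65,-0.005,0.0463,0.0075,0,0,0],[65,-0.005,0.0463,0.0075,0,0,0],[65,-0.005,0.0463,0.0075,0,0,0],[65,-0.005,0.0463,0.0075,0,0,0],[65,-0.005,0.0463,0.0075,0,0,0],[65,-0.005,0.0463,0.0075,0,0,0],[65,0,0.0463,0.0075,0,0,0]]' 60
python3 -m handwheel '[[65,0,0.0463,0.0075,0,0,0],[65,0,0.0463,0.0075,0,0,0],[65,0,0.0463,0.0075,0,0,0],[65,0,0.0463,0.0075,0,0,0],[65,0,0.0463,0.0075,0,0,0],[65,0,0.006,0,0,0,0],[65,0,0,0,0,0,0]]' 60
python3 - <<'E'
from h import *
c=vision.camera_info('wrist'); im=vision.grab_frame('wrist')[:,:,::-1].copy(); cv2.imwrite('pics/wrist11.png',im); np.savez('cw11.npz',**c)
E
```

```text
t: 14.55
tool_pos: [0.4091, 0.0228, 0.2246]
tool_rot: [[-0.003, -0.118, 0.993], [-0.002, 0.993, 0.118], [-1.0, -0.001, -0.003]]
ft_force: [2.4, -0.5, -0.0]
finger_gap: 0.65
t: 15.25
tool_pos: [0.4178, 0.2622, 0.2232]
tool_rot: [[-0.005, -0.12, 0.993], [-0.001, 0.993, 0.12], [-1.0, -0.001, -0.005]]
ft_force: [0.2, -0.9, 0.1]
finger_gap: 0.653
```

View pics/wrist11.png

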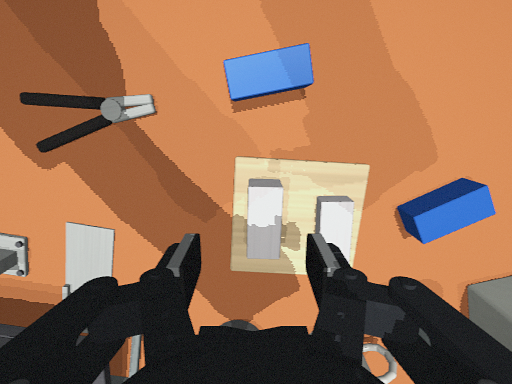

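```bash
python3 - <<'E'
from h import *
w=cv2.imread('pics/wrist11.png'); crop(w,225,150,375,280,5,'pics/w11c.png')
E
```

```text
(no output)
```

View pics/w11c.png

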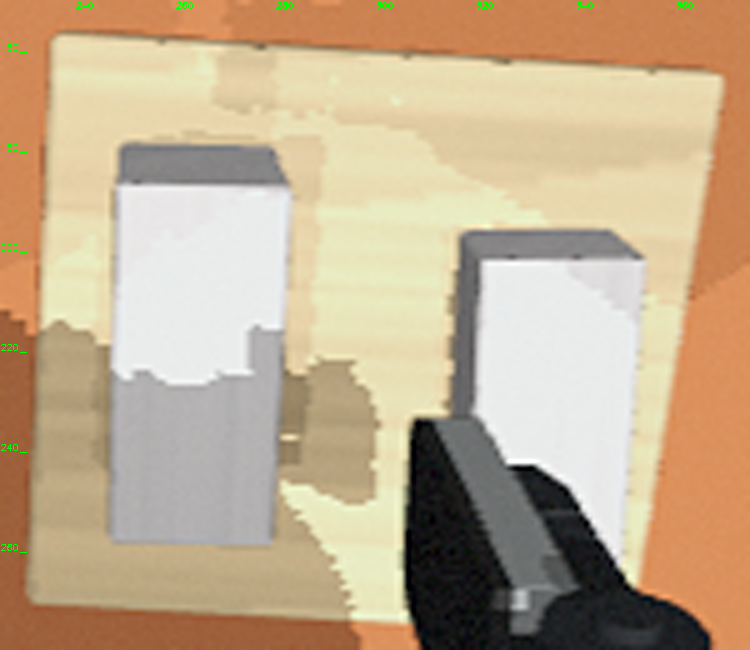

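```bash
python3 - <<'E'
from h import *
c=dict(np.load('cw11.npz'))
q=[px2z(c,225+x/5-.5,150+y/5-.5,.054) for x,y in((117,184),(291,186),(273,544),(110,541))]
for p in q: print(p.round(4))
print('ctr',np.mean(q,0),[np.linalg.norm(q[i]-q[i-1]).round(4) for i in range(4)])
n=(q[0]+q[1])/2;f=(q[2]+q[3])/2;d=f-n;print('yaw',np.arctan2(d[1],d[0]),[np.arctan2((q[j]-q[i])[1],(q[j]-q[i])[0]) for i,j in((0,3),(1,2))])
bt=[px2z(c,225+x/5-.5,150+y/5-.5,.010) for x,y in((120,146),(272,148))];print('bottom near edge',bt)
E
```

```text
[0.4277 0.2574 0.054 ]
[0.4235 0.2962 0.054 ]
[0.5117 0.305  0.054 ]
[0.5157 0.266  0.054 ]
ctr [0.46963637 0.28116579 0.054     ] [np.float64(0.0884), np.float64(0.039), np.float64(0.0887), np.float64(0.0392)]
yaw 0.0987078124937188 [np.float64(0.09738422877339019), np.float64(0.10002641381318354)]
bottom near edge [array([0.42868836, 0.25758667, 0.01      ]), array([0.42454997, 0.29590562, 0.01      ])]
```

```bash
python3 -m handwheel '[[65,0,0.0126,0.0367,0,0,0],[65,0,0,0,0.021,0,0],[65,0,0,0,0,-0.125,0],[65,0,0,0,0,-0.125,0],[65,0,0,0,0,-0.125,0],[65,0,0,0,0,-0.125,0],[65,0.035,0,-0.0190,0,0,0],[65,0.035,0,-0.0190,0,0,0]]' 60
python3 -m handwheel '[[65,0.035,0,-0.0190,0,0,0],[65,0.02,0,-0.0110,0,0,0],[65,0,0,0,0,0,0]]' 60
python3 - <<'E'
from h import *
s=bot.get_state();print(s['tool_pos'],s['tool_rot'],s['qpos'])
c=vision.camera_info('wrist'); im=vision.grab_frame('wrist')[:,:,::-1].copy(); cv2.imwrite('pics/wrist12.png',im); np.savez('cw12.npz',**c)
c=vision.camera_info('side'); im=vision.grab_frame('side')[:,:,::-1].copy(); crop(im,120,80,260,200,5,'pics/side12.png')
E
```

```text
t: 16.1
tool_pos: [0.4535, 0.2761, 0.1447]
tool_rot: [[0.474, -0.095, 0.875], [0.044, 0.995, 0.085], [-0.879, -0.001, 0.476]]
ft_force: [2.6, -0.3, 0.2]
finger_gap: 0.652
t: 16.4
tool_pos: [0.4518, 0.2751, 0.0791]
tool_rot: [[0.468, -0.096, 0.879], [0.04, 0.995, 0.087], [-0.883, -0.005, 0.47]]
ft_force: [-1.0, 0.2, 1.3]
finger_gap: 0.652
[0.4518169  0.27506287 0.07911279] [[ 0.46805276 -0.09551116  0.87852389]
 [ 0.04034971  0.99541508  0.08672212]
 [-0.88277886 -0.00514235  0.46976062]] [-0.44526366  0.37563172 -0.38015289  2.26683814  1.31937706  0.4546771
 -0.30860622]
```

View pics/wrist12.png

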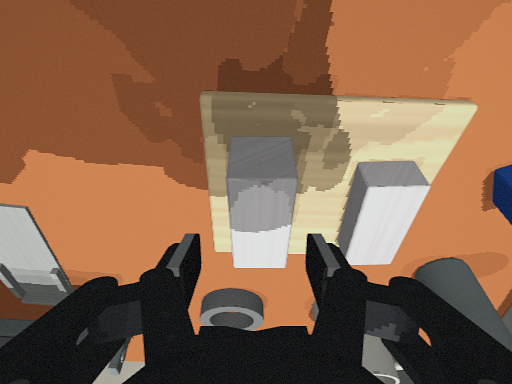

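View pics/side12.png

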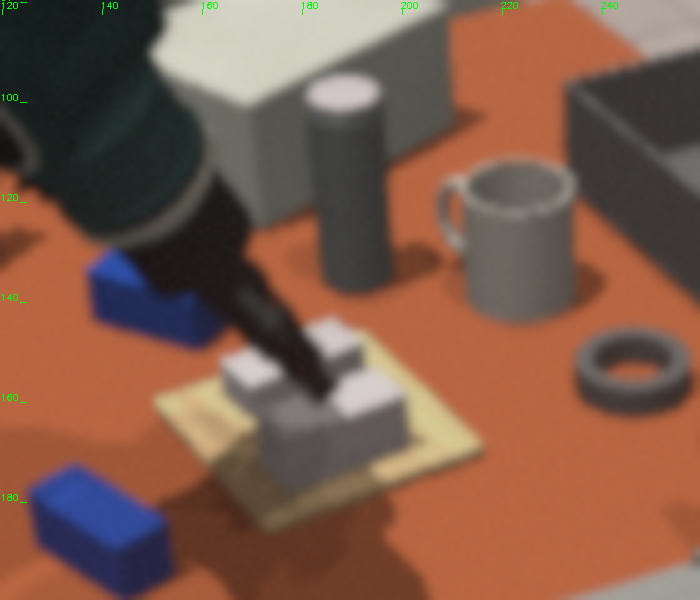

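```bash
python3 -m handwheel '[[65,0.0158,0.0035,-0.0078,0,0,0],[65,0.0158,0,-0.0078,0,0,0],[65,0.0158,0,-0.0078,0,0,0],[65,0,0,0,0,0,0]]' 60
python3 - <<'E'
from h import *
s=bot.get_state();print(s['tool_pos'],s['tool_rot'],s['qpos'])
im=vision.grab_frame('wrist')[:,:,::-1].copy(); cv2.imwrite('pics/wrist13.png',im)
E
```

```text
t: 16.9
tool_pos: [0.455, 0.2805, 0.0293]
tool_rot: [[0.472, -0.095, 0.877], [0.043, 0.995, 0.085], [-0.881, -0.002, 0.474]]
ft_force: [-1.2, -0.0, -0.7]
finger_gap: 0.65
[0.45496898 0.28047803 0.02929319] [[ 0.47180606 -0.09548513  0.87651676]
 [ 0.04326166  0.9954283   0.08515238]
 [-0.88064038 -0.00225584  0.47377995]] [-0.49634579  0.49658524 -0.33065775  2.26840215  1.60335993  0.4525768
 -0.60213769]
```

View pics/wrist13.png

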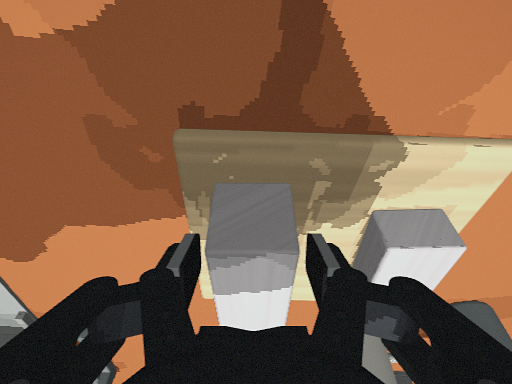

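```bash
python3 -m handwheel '[[65,0.0026,-0.001,-0.0014,0,0,0],[0,0,0,0,0,0,0],[0,0,0,0,0,0,0],[0,0,0,0,0,0,0],[0,0,0,0,0,0,0]]' 90
python3 -c "
from h import *
s=bot.get_state();print(s['tool_pos'],s['tool_rot'],s['ft_force'],s['finger_gap'])"
```

```text
t: 17.45
tool_pos: [0.4552, 0.2801, 0.0275]
tool_rot: [[0.473, -0.096, 0.876], [0.044, 0.995, 0.085], [-0.88, -0.002, 0.476]]
ft_force: [-7.1, -4.4, 15.6]
finger_gap: 0.452
[0.45515666 0.28005572 0.0274928 ] [[ 0.47344744 -0.09602292  0.87557246]
 [ 0.04422181  0.99537777  0.0852498 ]
 [-0.87971129 -0.0016419   0.47550536]] [-7.11554922 -4.40153785 15.60258361] 0.4521172113900256
```

```bash
python3 -m handwheel '[[0,-0.012,0,0.0065,0,0,0],[0,-0.026,0,0.014,0,0,0],[0,-0.03,0,0.0162,0,0,0],[0,-0.02,0,0.0109,0,0,0],[0,0,0,0,0,0,0]]' 100
python3 - <<'E'
from h import *
s=bot.get_state();print(s['tool_pos'],s['tool_rot'],s['qpos'],s['ft_force'])
im=vision.grab_frame('wrist')[:,:,::-1].copy(); cv2.imwrite('pics/wrist14.png',im)
im=vision.grab_frame('side')[:,:,::-1].copy(); crop(im,120,80,260,200,5,'pics/side14.png')
E
```

```text
t: 17.95
tool_pos: [0.4558, 0.281, 0.1296]
tool_rot: [[0.475, -0.096, 0.875], [0.047, 0.995, 0.084], [-0.879, 0.001, 0.478]]
ft_force: [0.2, -0.5, -4.7]
finger_gap: 0.452
[0.45583155 0.28102677 0.12956562] [[ 4.75237483e-01 -9.63690752e-02  8.74564083e-01]
 [ 4.65320387e-02  9.95345495e-01  8.43926218e-02]
 [-8.78626260e-01  5.88712550e-04  4.77509737e-01]] [-0.41209877  0.27563408 -0.41561526  2.23347833  1.06646729  0.48492061
 -0.05052501] [ 0.18625853 -0.51318366 -4.69827612]
```

View pics/wrist14.png

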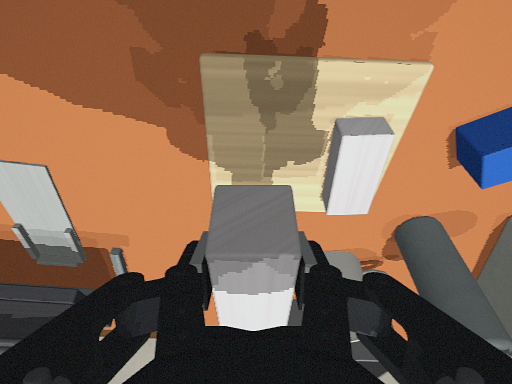

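View pics/side14.png

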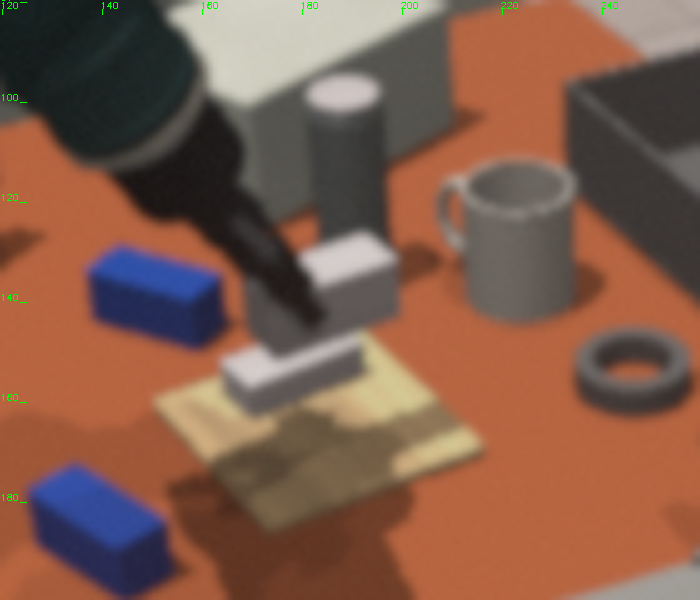

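```bash
python3 -m handwheel '[[0,0,0,0,0.0667,0,-0.0362],[0,0,0,0,0.0667,0,-0.0362],[0,0.013,-0.0376,0.0134,0,0,0],[0,0.013,-0.0376,0.0134,0,0,0],[0,0.013,-0.0376,0.0134,0,0,0],[0,0.013,-0.0376,0.0134,0,0,0],[0,0.013,-0.0376,0.0134,0,0,0],[0,0.013,-0.0376,0.0134,0,0,0]]' 100
python3 -m handwheel '[[0,0,0,0,0,0,0],[0,0,0,0,0,0,0]]' 100
python3 - <<'E'
from pl import *
s=bot.get_state();t=s['tool_pos'];R=np.array(s['tool_rot']);print(t,R,s['qpos'])
print('base',np.dot(t-B,ux),np.dot(t-B,uy),t[2],'yaw err',np.arctan2(-R[0,1],R[1,1])+.055,'roll',R[2,1],'tilt',np.arcsin(R[2,2]))
c=vision.camera_info('wrist');im=vision.grab_frame('wrist')[:,:,::-1].copy(); cv2.imwrite('pics/wrist15.png',im);np.savez('cw15.npz',**c)
im=vision.grab_frame('side')[:,:,::-1].copy(); crop(im,185,130,325,240,5,'pics/side15.png')
E
```

```text
t: 18.85
tool_pos: [0.5493, 0.0475, 0.0943]
tool_rot: [[0.471, 0.054, 0.881], [-0.028, 0.999, -0.046], [-0.882, -0.003, 0.472]]
ft_force: [0.9, 0.7, -4.1]
finger_gap: 0.447
t: 19.05
tool_pos: [0.5491, 0.0479, 0.0944]
tool_rot: [[0.47, 0.057, 0.881], [-0.029, 0.998, -0.049], [-0.882, -0.003, 0.471]]
ft_force: [0.1, 1.3, -4.2]
finger_gap: 0.451
[0.54912646 0.0478839  0.09441213] [[ 0.4704138   0.05717662  0.88059167]
 [-0.02939276  0.99836022 -0.04912163]
 [-0.88195631 -0.00277553  0.471323  ]] [-0.02163906  0.33072503 -0.21713924  2.25723173  1.18121516  0.21353432
  0.17900688]
base -0.08348989713259501 0.057980633178454144 0.09441213484864477 yaw err -0.002208038920113356 roll -0.002775525450038225 tilt 0.4907902461144857
```

View pics/wrist15.png

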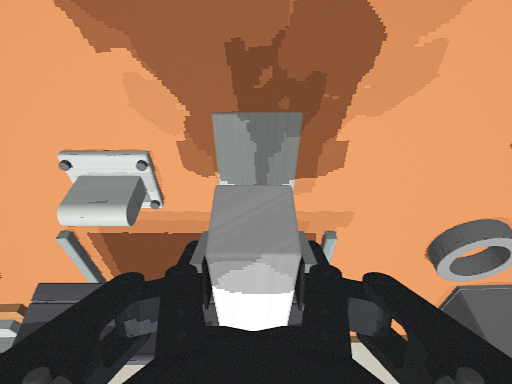

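View pics/side15.png

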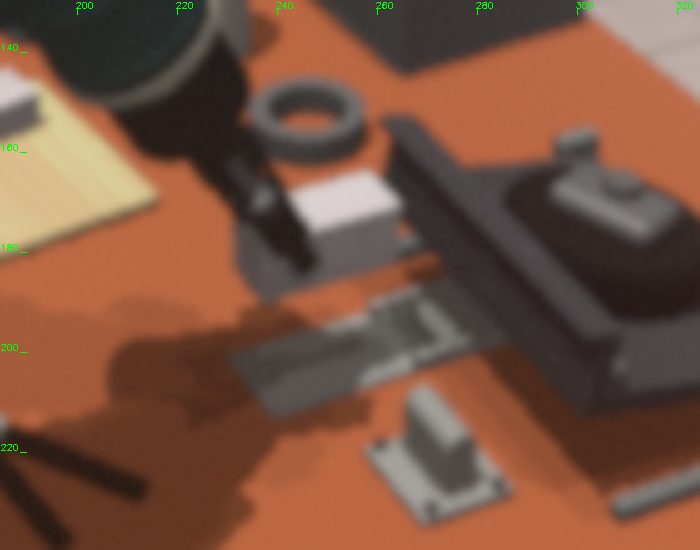

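```bash
python3 - <<'E'
from pl import *
c=dict(np.load('cw15.npz')); im=cv2.imread('pics/wrist15.png'); crop(im,195,100,320,200,6,'pics/w15c.png')
E
```

View pics/w15c.png

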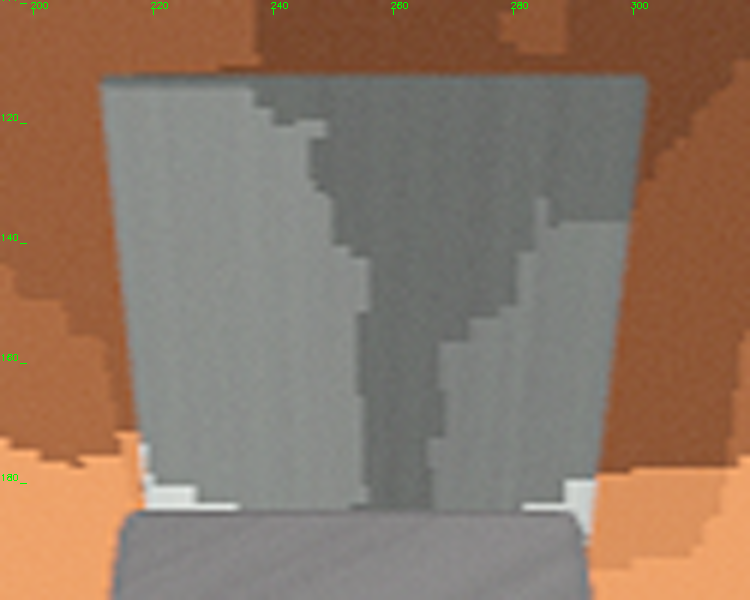

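```bash
python3 - <<'E'
from pl import *
c=dict(np.load('cw15.npz')); b=lambda p:np.round([np.dot(p-B,ux)*1e3,np.dot(p-B,uy)*1e3,p[2]*1e3],1)
P=lambda x,y,z: b(px2z(c,195+x/6-.5,100+y/6-.5,z))
print('strip',P(101,78,.003),P(647,78,.003),P(138,440,.003),P(606,440,.003))
zb=.0944-.0175
print('blk bottom? (near end lower edge)',P(128,512,zb),P(578,512,zb))
E
```

```text
strip [-112.8   28.4    3. ] [-112.8   92.1    3. ] [-58.1  27.9   3. ] [-58.   92.9   3. ]
blk bottom? (near end lower edge) [-111.3   38.4   76.9] [-111.3   77.4   76.9]
```

```bash
python3 -m handwheel '[[0,0.013,0.0024,-0.007,0,0,0],[0,0.015,0,-0.008,0,0,0],[0,0.015,0,-0.008,0,0,0],[0,0.010,0,-0.0053,0,0,0],[0,0,0,0,0,0,0]]' 100
cat > wb.py <<'E'
from pl import *
s=bot.get_state();t=s['tool_pos'];R=np.array(s['tool_rot'])
print('t',s['t'],'base mm',np.round([np.dot(t-B,ux)*1e3,np.dot(t-B,uy)*1e3,t[2]*1e3],1),'yawerr',round(np.arctan2(-R[0,1],R[1,1])+.055,4),'roll',R[2,1].round(4),'tilt',np.arcsin(R[2,2]).round(4),'q',s['qpos'].round(3),'F',s['ft_force'].round(1))
E
python3 wb.py
```

```text
t: 19.65
tool_pos: [0.5491, 0.0527, 0.035]
tool_rot: [[0.471, 0.053, 0.881], [-0.027, 0.999, -0.045], [-0.882, -0.002, 0.471]]
ft_force: [-0.4, -0.1, -3.3]
finger_gap: 0.448
t 19.65 base mm [-83.8  62.8  35. ] yawerr 0.0024 roll -0.0021 tilt 0.4909 q [-0.011  0.471 -0.243  2.271  1.869  0.241 -0.503] F [-0.4 -0.1 -3.3]
```

```bash
python3 -m handwheel '[[0,0.006,-0.0025,-0.003,0,0,0],[0,0.0046,0,-0.0025,0,0,0],[0,0,0,0,0,0,0]]' 100; python3 wb.py
```

```text
t: 19.95
tool_pos: [0.5501, 0.0494, 0.0247]
tool_rot: [[0.473, 0.054, 0.88], [-0.028, 0.999, -0.047], [-0.881, -0.002, 0.473]]
ft_force: [-0.2, 0.0, -5.2]
finger_gap: 0.45
t 19.95 base mm [-82.6  59.6  24.7] yawerr 0.0009 roll -0.0022 tilt 0.4931 q [ 0.033  0.502 -0.284  2.27   1.954  0.269 -0.572] F [-0.2  0.  -5.2]
```

```bash
python3 -m handwheel '[[0,0.0009,0,-0.0005,0,0,0],[0,0,0,0,0,0,0]]' 100; python3 -m handwheel '[[0,0.0009,0,-0.0005,0,0,0],[0,0,0,0,0,0,0]]' 100; python3 wb.py
```

```text
t: 20.15
tool_pos: [0.5505, 0.0491, 0.0242]
tool_rot: [[0.474, 0.054, 0.879], [-0.028, 0.999, -0.047], [-0.88, -0.002, 0.474]]
ft_force: [0.9, -0.3, -4.8]
finger_gap: 0.453
t: 20.35
tool_pos: [0.5505, 0.0489, 0.0229]
tool_rot: [[0.473, 0.055, 0.879], [-0.028, 0.998, -0.047], [-0.88, -0.002, 0.474]]
ft_force: [0.2, 0.4, -4.5]
finger_gap: 0.452
t 20.35 base mm [-82.2  59.   22.9] yawerr 0.0001 roll -0.0025 tilt 0.4941 q [ 0.039  0.507 -0.291  2.27   1.969  0.275 -0.584] F [ 0.2  0.4 -4.5]
```

```bash
python3 -m handwheel '[[0,0.0009,0.001,-0.0005,0,0,0],[0,0,0,0,0,0,0]]' 100; python3 -m handwheel '[[0,0.0009,0,-0.0005,0,0,0],[0,0,0,0,0,0,0]]' 100;  python3 wb.py
```

```text
t: 20.55
tool_pos: [0.5504, 0.0499, 0.0217]
tool_rot: [[0.473, 0.055, 0.879], [-0.028, 0.998, -0.047], [-0.881, -0.002, 0.474]]
ft_force: [1.1, -0.7, -4.8]
finger_gap: 0.452
t: 20.75
tool_pos: [0.5505, 0.0498, 0.0207]
tool_rot: [[0.473, 0.055, 0.879], [-0.028, 0.998, -0.047], [-0.88, -0.002, 0.474]]
ft_force: [0.3, 0.4, -2.6]
finger_gap: 0.45
t 20.75 base mm [-82.2  60.   20.7] yawerr -0.0 roll -0.0024 tilt 0.4941 q [ 0.043  0.514 -0.297  2.27   1.978  0.282 -0.594] F [ 0.3  0.4 -2.6]
```

```bash
python3 -m handwheel '[[0,0.0047,0,0.0088,0,0,0],[0,0.0047,0,0.0088,0,0,0],[0,0,0,0,0,0,0]]' 100;  python3 wb.py
python3 - <<'E'
from h import *
c=vision.camera_info('wrist');im=vision.grab_frame('wrist')[:,:,::-1].copy(); cv2.imwrite('pics/wrist16.png',im);np.savez('cw16.npz',**c)
im=vision.grab_frame('side')[:,:,::-1].copy(); crop(im,185,130,325,240,5,'pics/side16.png')
E
```

```text
t: 21.05
tool_pos: [0.5714, 0.0485, 0.021]
tool_rot: [[0.474, 0.055, 0.879], [-0.029, 0.998, -0.048], [-0.88, -0.002, 0.475]]
ft_force: [0.0, -0.1, -4.5]
finger_gap: 0.45
t 21.05 base mm [-61.3  59.9  21. ] yawerr -0.0005 roll -0.0025 tilt 0.4949 q [ 0.02   0.529 -0.259  2.224  1.918  0.255 -0.525] F [ 0.  -0.1 -4.5]
```

View pics/wrist16.png

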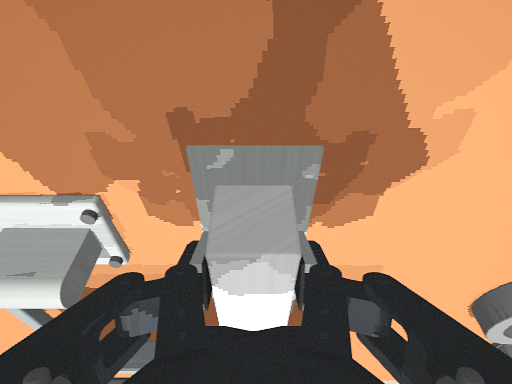

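View pics/side16.png

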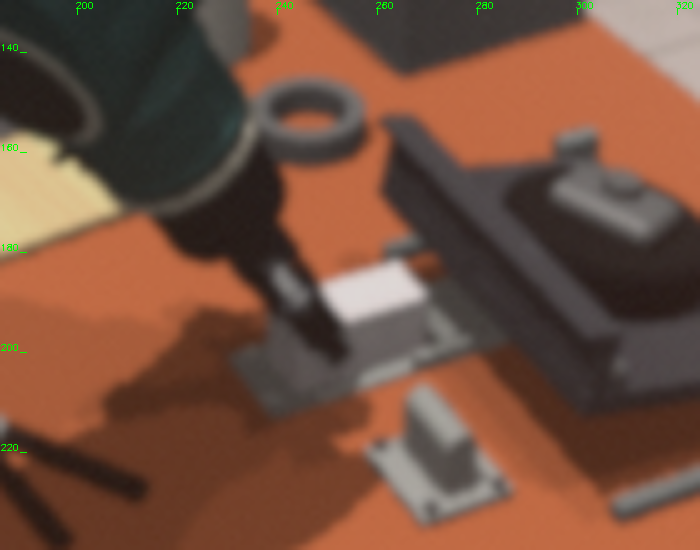

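```bash
python3 -m handwheel '[[0,0.0047,0.001,0.0088,0,0,0],[0,0.0047,0,0.0088,0,0,0],[0,0,0,0,0,0,0]]' 100;  python3 wb.py
```

```text
t: 21.45
tool_pos: [0.5907, 0.0485, 0.0209]
tool_rot: [[0.474, 0.055, 0.879], [-0.028, 0.998, -0.047], [-0.88, -0.002, 0.475]]
ft_force: [-0.6, -0.8, -4.7]
finger_gap: 0.453
t 21.45 base mm [-42.   60.9  20.9] yawerr -0.0003 roll -0.0025 tilt 0.4944 q [ 0.     0.545 -0.228  2.18   1.838  0.233 -0.44 ] F [-0.6 -0.8 -4.7]
```

```bash
python3 -m handwheel '[[0,0.0052,0,0.0086,0,0,0],[0,0.0047,0,0.0088,0,0,0],[0,0,0,0,0,0,0]]' 100;  python3 wb.py
python3 - <<'E'
from h import *
c=vision.camera_info('wrist');im=vision.grab_frame('wrist')[:,:,::-1].copy(); cv2.imwrite('pics/wrist17.png',im);np.savez('cw17.npz',**c)
im=vision.grab_frame('side')[:,:,::-1].copy(); crop(im,185,130,325,240,5,'pics/side17.png')
E
```

```text
t: 21.75
tool_pos: [0.6106, 0.0474, 0.0206]
tool_rot: [[0.474, 0.055, 0.879], [-0.028, 0.998, -0.048], [-0.88, -0.003, 0.475]]
ft_force: [3.3, -0.5, 2.2]
finger_gap: 0.452
t 21.75 base mm [-22.1  60.9  20.6] yawerr -0.0004 roll -0.0025 tilt 0.4946 q [-0.005  0.564 -0.212  2.135  1.745  0.219 -0.337] F [ 3.3 -0.5  2.2]
```

View pics/wrist17.png

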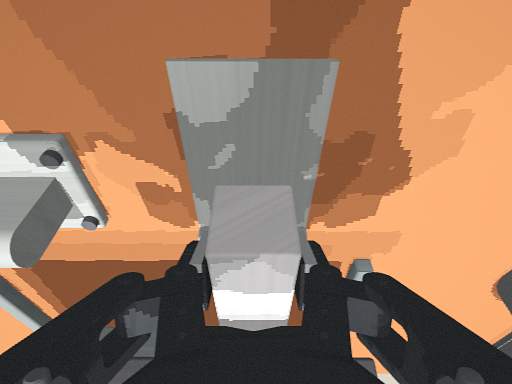

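View pics/side17.png

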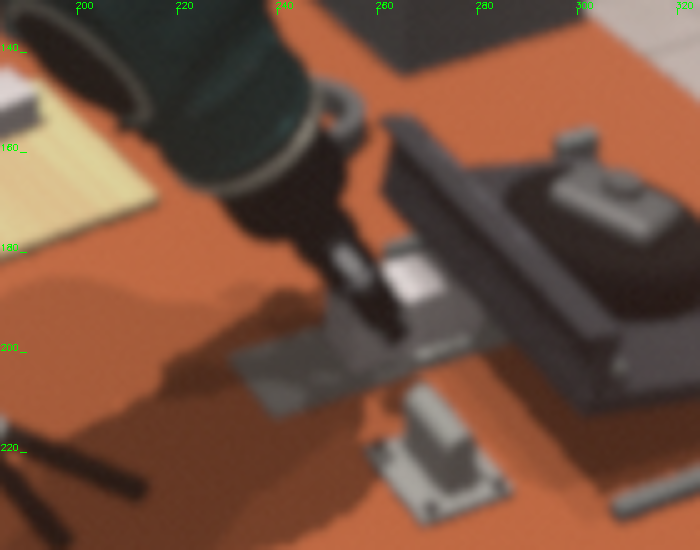

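```bash
python3 - <<'E'
from pl import *
c=dict(np.load('cw17.npz')); im=cv2.imread('pics/wrist17.png'); crop(im,160,50,345,270,3.5,'pics/w17c.png')
b=lambda p:np.round([np.dot(p-B,ux)*1e3,np.dot(p-B,uy)*1e3,p[2]*1e3],1)
for p in((216,185.5),(291,185.5)): print('bottom',b(px2z(c,*p,.0033)))
for p in((207,254),(300,254)): print('top',b(px2z(c,*p,.047)))
for p in((166,60),(339,59),(197,220),(311,220)): print('strip',b(px2z(c,*p,.003)))
E
```

```text
bottom [-49.6  41.3   3.3]
bottom [-49.6  80.3   3.3]
top [-51.9  42.   47. ]
top [-52.   79.6  47. ]
strip [-112.    28.4    3. ]
strip [-112.3   92.2    3. ]
strip [-21.8  27.7   3. ]
strip [-22.   94.6   3. ]
```

View pics/w17c.png

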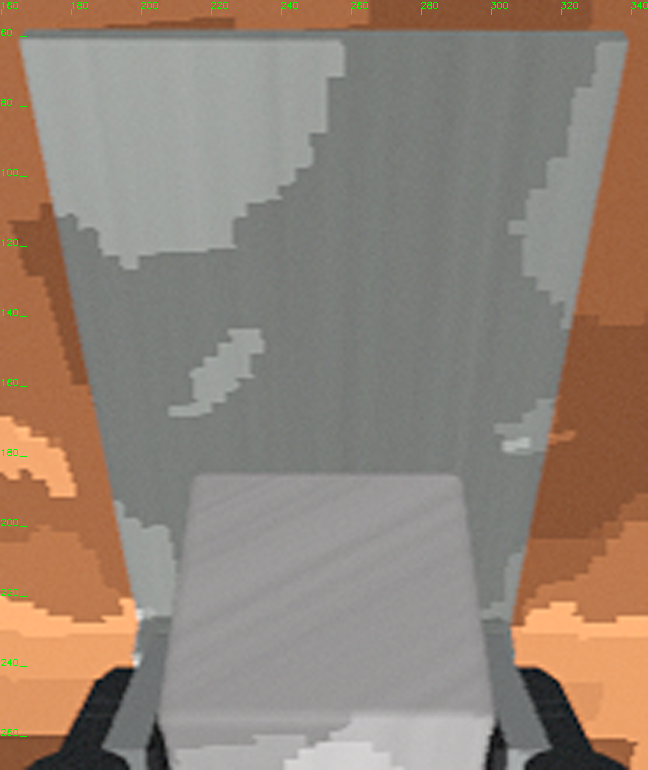

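```bash
python3 -m handwheel '[[0,0.0012,0,0.0022,0,0,0],[0,0.0012,0,0.0022,0,0,0],[0,0,0,0,0,0,0]]' 100;  python3 -m handwheel '[[0,0.0003,0,0.0007,0,0,0],[0,0,0,0,0,0,0]]' 100; python3 wb.py
python3 - <<'E'
from pl import *
b=lambda p:np.round([np.dot(p-B,ux)*1e3,np.dot(p-B,uy)*1e3,p[2]*1e3],1)
c=vision.camera_info('wrist');im=vision.grab_frame('wrist')[:,:,::-1].copy(); cv2.imwrite('pics/wrist18.png',im);np.savez('cw18.npz',**c)
crop(im,160,20,345,270,3.2,'pics/w18c.png')
for p in((216,185.5),(291,185.5)): print('bottom',b(px2z(c,*p,.0033)))
E
```

```text
t: 22.15
tool_pos: [0.6149, 0.0474, 0.0206]
tool_rot: [[0.473, 0.055, 0.879], [-0.028, 0.999, -0.047], [-0.88, -0.002, 0.474]]
ft_force: [-1.1, -0.0, 4.9]
finger_gap: 0.447
t: 22.35
tool_pos: [0.6153, 0.0474, 0.0206]
tool_rot: [[0.473, 0.055, 0.879], [-0.028, 0.999, -0.047], [-0.881, -0.002, 0.474]]
ft_force: [-5.7, 0.6, 7.7]
finger_gap: 0.452
t 22.35 base mm [-17.4  61.1  20.6] yawerr 0.0004 roll -0.0024 tilt 0.4938 q [-0.004  0.569 -0.211  2.124  1.714  0.216 -0.302] F [-5.7  0.6  7.7]
bottom [-44.9  41.6   3.3]
bottom [-44.9  80.5   3.3]
```

View pics/w18c.png

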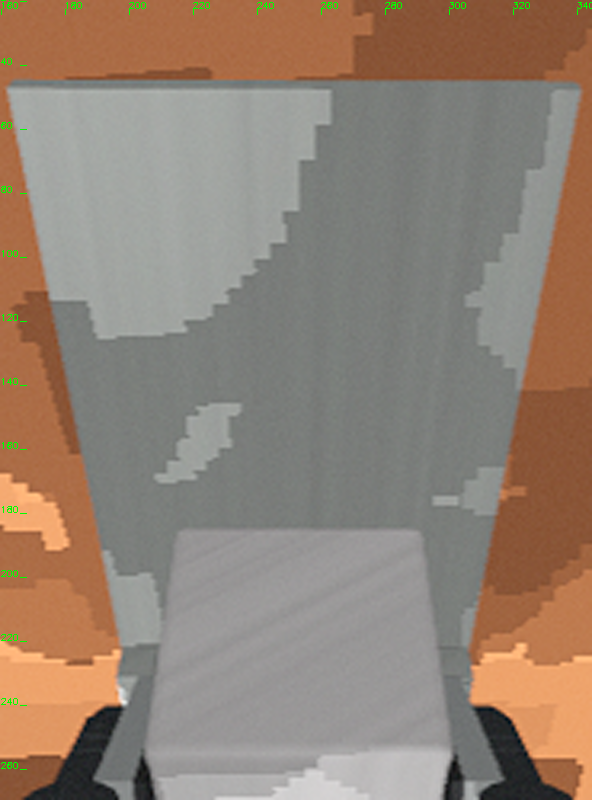

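```bash
python3 -m handwheel '[[0,0.0004,0,0.001,0,0,0],[0,0,0,0,0,0,0]]' 100; python3 wb.py
```

```text
t: 22.6
tool_pos: [0.6163, 0.0473, 0.0206]
tool_rot: [[0.473, 0.055, 0.879], [-0.028, 0.999, -0.047], [-0.881, -0.002, 0.474]]
ft_force: [-5.0, -0.3, 6.5]
finger_gap: 0.454
t 22.6 base mm [-16.4  61.1  20.6] yawerr 0.0004 roll -0.0024 tilt 0.4936 q [-0.004  0.57  -0.211  2.121  1.707  0.216 -0.295] F [-5.  -0.3  6.5]
```

```bash
python3 -m handwheel '[[62,0,0,0,0,0,0],[62,0,0,0,0,0,0],[62,0,0,0,0,0,0],[62,-0.0095,0,-0.0176,0,0,0],[62,-0.014,0,-0.0264,0,0,0],[62,-0.019,0,-0.035,0,0,0],[62,-0.04,0,0,0,0,0],[62,-0.04,0,0,0,0,0]]' 100; python3 wb.py
python3 - <<'E'
from pl import *
c=vision.camera_info('wrist');im=vision.grab_frame('wrist')[:,:,::-1].copy(); cv2.imwrite('pics/wrist19.png',im);np.savez('cw19.npz',**c)
im=vision.grab_frame('side')[:,:,::-1].copy(); crop(im,185,130,325,240,5,'pics/side19.png')
E
```

```text
t: 23.4
tool_pos: [0.4956, 0.0523, 0.0768]
tool_rot: [[0.47, 0.056, 0.881], [-0.033, 0.998, -0.046], [-0.882, -0.007, 0.471]]
ft_force: [0.1, -0.5, -0.2]
finger_gap: 0.614
t 23.4 base mm [-137.2   59.4   76.8] yawerr -0.0011 roll -0.0069 tilt 0.4908 q [-0.006  0.307 -0.28   2.378  1.597  0.234 -0.279] F [ 0.1 -0.5 -0.2]
```

View pics/wrist19.png

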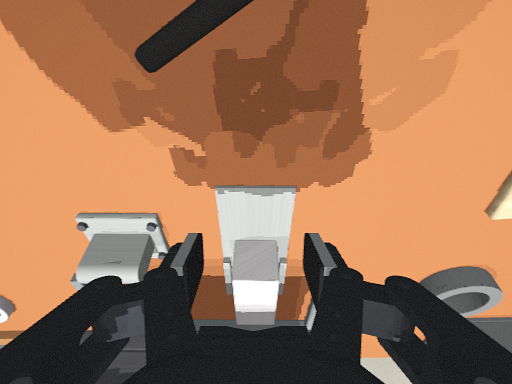

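View pics/side19.png

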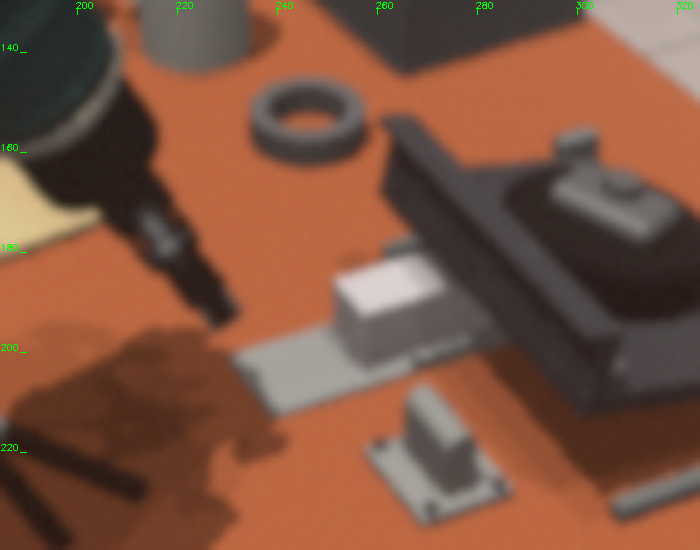

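Block released, between the ribs (rear face at about (256,245) in the wrist view, square to the strip). I check its position with an enlarged crop.

```bash
python3 - <<'E'
from pl import *
im=cv2.imread('pics/wrist19.png'); crop(im,205,175,310,335,4.5,'pics/w19c.png')
E
```

```text
(no output)
```

View pics/w19c.png

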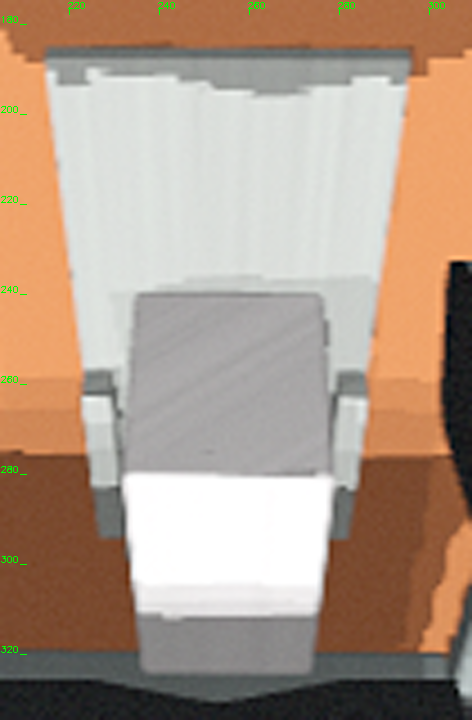

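```bash
python3 - <<'E'
from pl import *
c=dict(np.load('cw19.npz'))
b=lambda p:np.round([np.dot(p-B,ux)*1e3,np.dot(p-B,uy)*1e3,p[2]*1e3],1)
P=lambda x,y,z: b(px2z(c,205+x/4.5-.5,175+y/4.5-.5,z))
print('bottom rear',P(136,293,.003),P(322,293,.003))
print('top rear',P(123,474,.047),P(333,474,.047))
print('ribs front top',P(84,396,.011),P(117,396,.011),P(336,396,.011),P(368,396,.011))
print('strip',P(45,54,.003),P(411,54,.003))
E
```

```text
bottom rear [-43.8  41.2   3. ] [-44.1  80.5   3. ]
top rear [-47.   41.2  47. ] [-47.4  80.1  47. ]
ribs front top [-16.9  28.9  11. ] [-17.   36.2  11. ] [-17.4  84.7  11. ] [-17.5  91.8  11. ]
strip [-112.3   28.3    3. ] [-112.6   92.3    3. ]
```

```bash
python3 -m handwheel '[[0,-0.0353,0,0.0189,0,0,0],[0,-0.0353,0,0.0189,0,0,0],[0,-0.0353,0,0.0189,0,0,0],[0,0,0,0,0,0.1227,0],[0,0,0,0,0,0.1227,0],[0,0,0,0,0,0.1227,0],[0,0,0,0,0,0.1227,0],[0,0,0,0,0,0,0]]' 60; python3 wb.py
```

```text
t: 24.3
tool_pos: [0.5051, 0.0411, 0.1356]
tool_rot: [[0.095, 0.081, 0.992], [-0.045, 0.996, -0.077], [-0.994, -0.037, 0.098]]
ft_force: [-0.4, 0.8, 0.0]
finger_gap: -0.001
t 24.3 base mm [-127.    48.8  135.6] yawerr -0.0257 roll -0.0372 tilt 0.0984 q [ 0.304  0.336 -0.563  2.042  0.355  0.759  1.014] F [-0.4  0.8  0. ]
```

```bash
python3 -m handwheel '[[0,-0.03,0,0,0,0.05,0.019],[0,-0.03,0,0,0,0.048,0.018],[0,-0.005,0,0,-0.025,0,0],[0,0,0,0,0,0,0]]' 60; python3 wb.py
```

```text
t: 24.7
tool_pos: [0.499, 0.0435, 0.2005]
tool_rot: [[0.006, 0.051, 0.999], [-0.003, 0.999, -0.051], [-1.0, -0.003, 0.006]]
ft_force: [-1.0, -0.4, -0.8]
finger_gap: 0.001
t 24.7 base mm [-133.3   50.8  200.5] yawerr 0.0037 roll -0.0029 tilt 0.0062 q [ 0.385  0.281 -0.622  1.937  0.201  0.979  1.189] F [-1.  -0.4 -0.8]
```

```bash
python3 -m handwheel '[[0,0,-0.0127,0.036,0,0,0],[0,0,-0.0127,0.036,0,0,0],[0,0,-0.0127,0.036,0,0,0],[0,0,-0.0127,0.037,0,0,0],[0,0,0,0,0,0,0],[0,0.035,0,0,0,0,0],[0,0.025,0,0,0,0,0],[0,0,0,0,0,0,0]]' 60; python3 wb.py
python3 - <<'E'
from h import *
for n,a in(("side",(205,110,365,250)),("scene",(160,130,300,270))):
    im=vision.grab_frame(n)[:,:,::-1].copy(); crop(im,*a,4,f'pics/{n}20.png')
E
```

```text
t: 25.5
tool_pos: [0.6384, -0.0138, 0.1366]
tool_rot: [[-0.002, 0.051, 0.999], [-0.002, 0.999, -0.051], [-1.0, -0.002, -0.002]]
ft_force: [0.3, -0.7, -0.4]
finger_gap: 0.002
t 25.5 base mm [  9.    1.3 136.6] yawerr 0.0045 roll -0.0019 tilt -0.0022 q [ 0.349  0.596 -0.524  1.643  0.342  0.998  1.231] F [ 0.3 -0.7 -0.4]
```

View pics/side20.png

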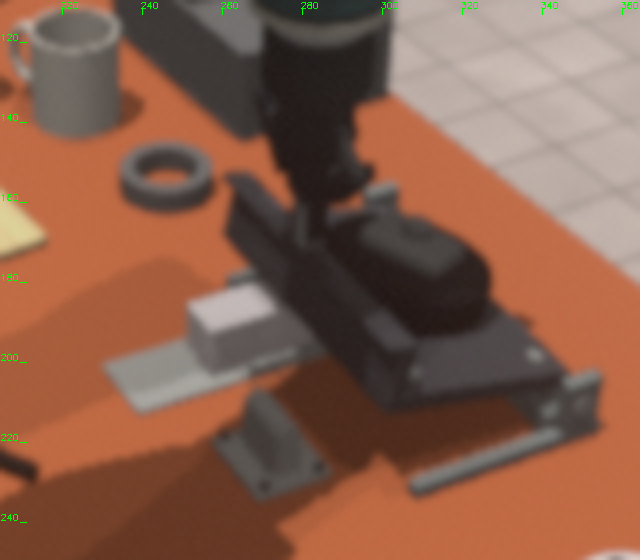

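View pics/scene20.png

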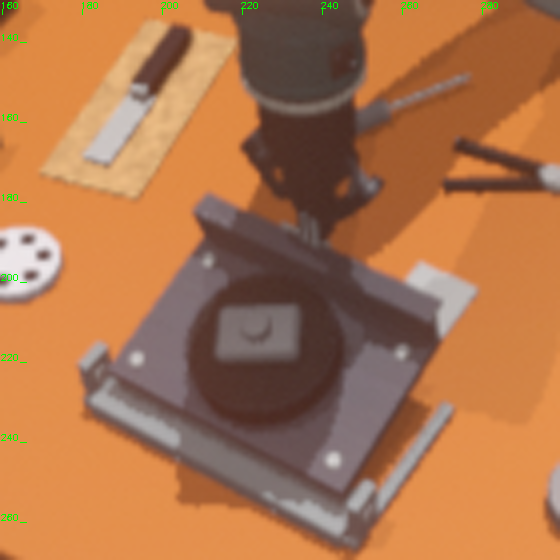

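```bash
python3 -m handwheel '[[0,0.004,0,0.001,0,0,0],[0,0.004,0,0,0,0,0],[0,0.003,0,0,0,0,0],[0,0.002,0,0,0,0,0],[0,0.002,0,0,0,0,0],[0,0.002,0,0,0,0,0]]' 60; python3 wb.py
```

```text
t: 26.2
tool_pos: [0.6422, -0.0139, 0.1243]
tool_rot: [[0.004, 0.051, 0.999], [-0.001, 0.999, -0.051], [-1.0, -0.0, 0.004]]
ft_force: [-3.4, -0.2, 4.8]
finger_gap: -0.004
t 26.2 base mm [ 12.8   1.4 124.3] yawerr 0.0041 roll -0.0005 tilt 0.0038 q [ 0.343  0.613 -0.517  1.646  0.352  0.973  1.225] F [-3.4 -0.2  4.8]
```

```bash
python3 -m handwheel '[[0,0.0015,0,0,0,0,0],[0,0.0015,0,0,0,0,0],[0,0.0015,0,0,0,0,0]]' 60; python3 wb.py
```

```text
t: 26.5
tool_pos: [0.6422, -0.0139, 0.1198]
tool_rot: [[0.004, 0.051, 0.999], [-0.001, 0.999, -0.051], [-1.0, -0.0, 0.004]]
ft_force: [-2.3, 0.4, 4.4]
finger_gap: -0.003
t 26.5 base mm [ 12.8   1.4 119.8] yawerr 0.0042 roll -0.0004 tilt 0.0038 q [ 0.342  0.618 -0.515  1.648  0.356  0.966  1.223] F [-2.3  0.4  4.4]
```

```bash
python3 -m handwheel '[[0,0.0015,0,0,0,0,0],[0,0.0015,0,0,0,0,0],[0,0.0015,0,0,0,0,0],[0,0.001,0,0,0,0,0]]' 60; python3 -m handwheel '[[0,0.001,0,0,0,0,0],[0,0.001,0,0,0,0,0]]' 60; python3 -m handwheel '[[0,0.001,0,0,0,0,0],[0,0.001,0,0,0,0,0]]' 60; python3 wb.py
```

```text
t: 26.9
tool_pos: [0.6421, -0.0139, 0.114]
tool_rot: [[0.003, 0.051, 0.999], [-0.001, 0.999, -0.051], [-1.0, -0.0, 0.003]]
ft_force: [-2.1, 0.2, 5.5]
finger_gap: -0.001
t: 27.1
tool_pos: [0.6421, -0.0139, 0.112]
tool_rot: [[0.003, 0.051, 0.999], [-0.001, 0.999, -0.051], [-1.0, -0.0, 0.003]]
ft_force: [-2.1, 0.7, 4.5]
finger_gap: 0.001
t: 27.3
tool_pos: [0.6421, -0.014, 0.11]
tool_rot: [[0.003, 0.051, 0.999], [-0.001, 0.999, -0.051], [-1.0, -0.0, 0.003]]
ft_force: [-2.8, -0.0, 4.0]
finger_gap: 0.003
t 27.3 base mm [ 12.8   1.3 110. ] yawerr 0.0041 roll -0.0004 tilt 0.0035 q [ 0.339  0.63  -0.51   1.654  0.363  0.95   1.218] F [-2.8 -0.   4. ]
```

```bash
python3 -m handwheel '[[0,0.0007,0,0,0,0,0],[0,0,0,0,0,0,0]]' 60; python3 -m handwheel '[[0,0.0007,0,0,0,0,0],[0,0,0,0,0,0,0]]' 60; python3 -m handwheel '[[0,0.0007,0,0,0,0,0],[0,0,0,0,0,0,0]]' 60
```

```text
t: 27.5
tool_pos: [0.6421, -0.0139, 0.1094]
tool_rot: [[0.003, 0.051, 0.999], [-0.001, 0.999, -0.051], [-1.0, -0.0, 0.003]]
ft_force: [-2.8, 0.2, 4.5]
finger_gap: -0.002
t: 27.7
tool_pos: [0.6421, -0.0139, 0.1091]
tool_rot: [[0.003, 0.051, 0.999], [-0.001, 0.999, -0.051], [-1.0, -0.001, 0.003]]
ft_force: [-6.8, -1.3, 11.9]
finger_gap: -0.001
t: 27.9
tool_pos: [0.6422, -0.0139, 0.109]
tool_rot: [[0.004, 0.051, 0.999], [-0.001, 0.999, -0.051], [-1.0, -0.001, 0.004]]
ft_force: [-10.0, 0.3, 20.2]
finger_gap: 0.001
```

```bash
python3 -m handwheel '[[0,-0.01,0,0,0,0,0],[0,-0.04,0,0,0,0,0],[0,-0.04,0,-0.02,0,0,0],[0,-0.02,0,-0.045,0,0,0],[0,0,0,-0.045,0,0,0],[0,0,0,-0.045,0,0,0],[0,0,0,-0.045,0,0,0],[0,0,0,0,0,0,0]]' 60; python3 wb.py
python3 - <<'E'
from h import *
for n,a in(("side",(205,110,365,250)),("scene",(160,130,300,270))):
    im=vision.grab_frame(n)[:,:,::-1].copy(); cv2.imwrite(f'pics/{n}21f.png',im); crop(im,*a,4,f'pics/{n}21.png')
c=vision.camera_info('wrist');im=vision.grab_frame('wrist')[:,:,::-1].copy();cv2.imwrite('pics/wrist21.png',im);np.savez('cw21.npz',**c)
E
```

```text
t: 28.7
tool_pos: [0.4378, -0.0039, 0.2172]
tool_rot: [[0.002, 0.051, 0.999], [-0.003, 0.999, -0.051], [-1.0, -0.003, 0.003]]
ft_force: [1.1, -0.8, 0.7]
finger_gap: 0.001
t 28.7 base mm [-1.918e+02  1.000e-01  2.172e+02] yawerr 0.0044 roll -0.0033 tilt 0.0026 q [ 0.536  0.131 -0.64   2.055  0.098  0.982  1.366] F [ 1.1 -0.8  0.7]
```

View pics/side21.png

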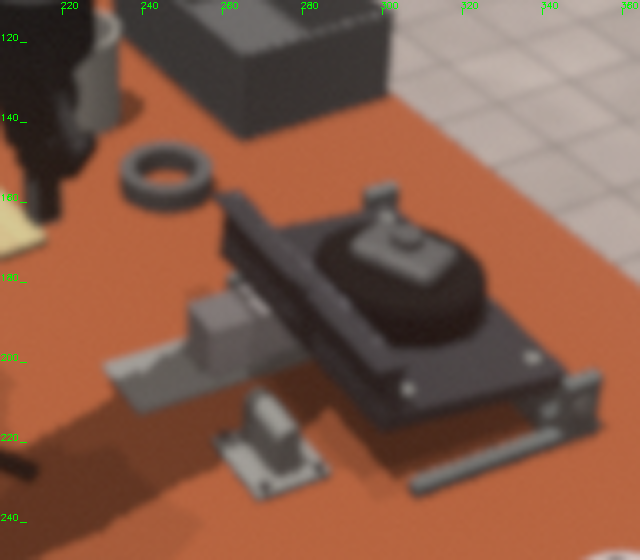

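View pics/wrist21.png

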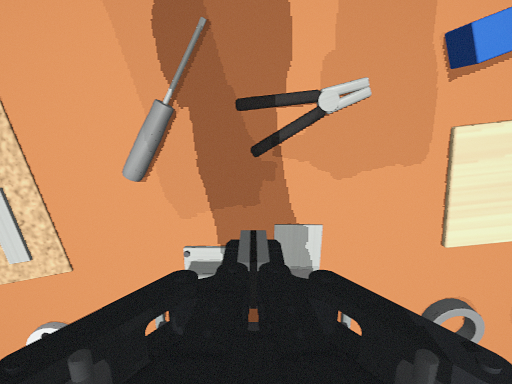

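View pics/scene21f.png

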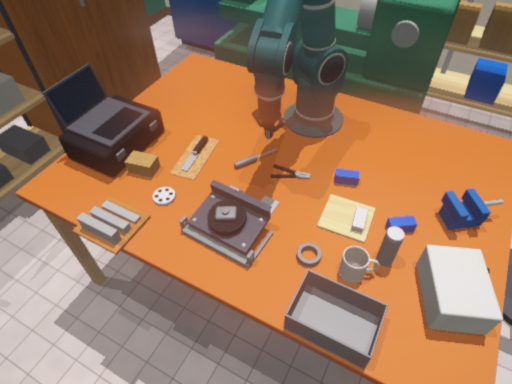

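```bash
python3 -c "
from cell import bot
s=bot.get_state();print(s['t'],s['qd'].round(3));print(bot.job_done())"
```

```text
28.85 [-0.008  0.029  0.003 -0.017  0.003 -0.001  0.   ]
the job is handed in; nothing more can be done
None
```

The job is done and handed in at 28.9 s of the 72 s allowed; no verdict was reported.

- **Levering:** I raised the plate with the bar only, to a hinge angle of about 0.20 (read from the side and scene pictures). The bar then went back flat on its mat.
- **Block:** The thicker aluminium block went into the ribs gripped and square. After release its rear edge measured 44 mm in front of the plate's edge, where 45 mm is home. It sat about 1 mm off the strip's centre line and about 1 mm short of the end stop.
- **Plate:** I pressed the fence down at 4–5 N until the force rose to about 20 N, with the fingertip at 109 mm. That matches the plate resting on the block, which puts the fence top at 109 mm. The last side view put the angle at 0.09–0.10 instead of 0.113, which is within one pixel of error. I then moved the gripper well clear.

**Irregularities:**
- **Force peak:** Laying the bar down read 88 N at the wrist for a moment (limit 120 N) because I lowered slightly too far. I backed off before opening the jaws.
- **Bar slip:** The bar slipped a few millimetres and about 0.04 rad in the grip during levering. I corrected the tilt before laying it down.
- **Joint margin:** Joint 6 came within about 0.03 rad of its lower limit during the block insertion.
- **Block's top edge:** After release it measured 3 mm farther out than its bottom edge. The gap was about the same before release (2.4 mm), so I took it as camera error, not tilt.

The last overview showed the other objects where they started.

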